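# Rack the finished brass rings on the slatwall spinner

### The job

Turn the slatwall spinner to its other click so that its grooved face looks squarely at the front of the bench, then seat both steel hooks fully home in the groove: bar end raised to get the lip in, then swung down until the plate lies against the panel. Hang all the brass rings from the rack on the hooks' bars, at least one on each hook, and leave the tin, the cork block and the hardwood block where they are.

Things in the scene. Friction and masses are not known exactly. Their poses are not given: they have to be found in the camera images.
- spinner (a joint): Turntable of the slatwall spinner, vertical hinge, rad, growing anticlockwise seen from above. It clicks into detents 60 degrees apart: 0 (start) and 1.047, where the grooved face looks squarely to the foot's front (robot's side). Some 12 N at the peg takes it over between them; within 0.3 rad of a click it pulls itself in to about 1 degree; it gives a little when pushed (9 N m per rad).
- groove (a point): Point in the slatwall panel's front face, mid-length of its groove, on the groove's lower edge (200 mm above the bench; all sizes in mm). Turns with the panel: x into the panel, y along the groove, z up. Panel 260 wide, 42 to 252 above the bench. Groove mouth z 0-22, full width; its edge slats are 4 thick (x 0-4); behind them the slot is 28 deep (to x=28) and reaches z -14 to 36.
- seat (a point): Point on the panel's face where the middle of a seated hook's plate edge (its origin) would be at mid-width, 42 mm below groove, same axes; hooks may sit anywhere along y up to 110 off. A hook enters only with its bar end raised 30 to 45 degrees: the tongue slides up behind the upper slat, then the bar swings down till the plate meets the lower slat. Seated it leans about 3 degrees in its play.
- peg_top (a point): Centre of the top of the turntable's steel turning peg, 16 mm diameter, 45 high, standing on the wooden disc (disc top 42, peg top 87 above the bench), 140 from the turning axis, 71 in front of the panel's face plane and 70 from its middle towards the groove's -y.
- foot: The spinner's fixed round steel foot, 250 mm diameter, 25 high; origin at its underside on the turning axis, x pointing away from its front. The wooden disc on it is 310 in diameter.
- hook_a: Steel slatwall hook, 220 g, sizes in mm. Origin: middle of the lower edge of its plate's back face; x from the bar's free end to the plate and lip, z up as it hangs. Plate 40 wide (y), z 0-47, x -4 to 0. Bar 10 wide, z 0-20, out to x=-112, upturned end to z=34 (x -112 to -106). Behind the plate a ledge z 42-47 runs to x=11.5, and a tongue (x 7.5-11.5) rises from it to z=71; both 40 wide.
- hook_b: The second hook, like hook_a. At the start both stand on the bench (origin at bench height) on the underside of bar and plate, bar roughly towards the robot, tongue away from it and up. Best pinched across the bar.
- rack: The fixed wooden ring rack, 230 mm long (x), 80 wide (y), 40 high, with four 10 wide slots across it at x = -75, -25, 25, 75; origin at the centre of its underside. Rings stick out above it and are free there.
- ring_1: Flat brass ring (three or four alike are present; None if absent), outer diameter 90 mm, inner 62, 8 thick, 220 g. Origin at its centre, x along its axis. At the start it stands on edge in a slot of the rack, leaning a few degrees at most, axis along the rack's x, centre 57 above the bench, top 102.
- ring_2: As ring_1; None if absent.
- ring_3: As ring_1; None if absent.
- ring_4: As ring_1; None if absent.
- tin: Bystander: closed metal polish tin, 74 mm diameter, 60 mm high, origin under its centre.
- sand_block: Bystander: cork sanding block 70 x 45 x 30 mm, origin under its centre.
- hardwood: Bystander: dark hardwood block 120 x 70 x 40 mm, origin under its centre.
There are look-alikes about, which are no part of the job. Leave any black, blue or green look-alike of the ring_3 alone.

How it is judged:
On the way, in this order (a step that is already met when the one before it is completed fails the run):
1. the spinner stands in its second click, the grooved face to the front (value of joint spinner between 0.957 and 1.137 rad and velocity of joint spinner between -0.2 and 0.2 rad/s), for 0.3 s.
2. both hooks are seated in the groove (x of hook_a in the frame of groove between -0.006 and 0.006 m and y of hook_a in the frame of groove between -0.12 and 0.12 m and z of hook_a in the frame of groove between -0.048 and -0.036 m and angle between the z axis of each of hook_a, hook_b and the z axis of groove, either way round below 0.13 rad and angle between the y axis of each of hook_a, hook_b and the y axis of groove, either way round below 0.13 rad and x of hook_b in the frame of groove between -0.006 and 0.006 m and y of hook_b in the frame of groove between -0.12 and 0.12 m and z of hook_b in the frame of groove between -0.048 and -0.036 m), for 0.3 s.
At the end, for the whole second after the job is handed in: Spinner within 0.09 rad of its 1.047 rad detent; both hooks seated in the groove (origin within 6 mm of the face, 42 +- 6 mm below the groove edge, within 0.13 rad of upright and square); every ring present hangs on a bar between plate and upturned end, at least one per hook, hardly swinging (all of step 2 and value of joint spinner between 0.957 and 1.137 rad and ((x of ring_1 in the frame of hook_a between -0.106 and -0.004 m and y of ring_1 in the frame of hook_a between -0.025 and 0.025 m and z of ring_1 in the frame of hook_a between -0.026 and 0 m and angle between the x axis of ring_1 and the x axis of hook_a, either way round below 0.6 rad) or (x of ring_1 in the frame of hook_b between -0.106 and -0.004 m and y of ring_1 in the frame of hook_b between -0.025 and 0.025 m and z of ring_1 in the frame of hook_b between -0.026 and 0 m and angle between the x axis of ring_1 and the x axis of hook_b, either way round below 0.6 rad)) and ((x of ring_2 in the frame of hook_a between -0.106 and -0.004 m and y of ring_2 in the frame of hook_a between -0.025 and 0.025 m and z of ring_2 in the frame of hook_a between -0.026 and 0 m and angle between the x axis of ring_2 and the x axis of hook_a, either way round below 0.6 rad) or (x of ring_2 in the frame of hook_b between -0.106 and -0.004 m and y of ring_2 in the frame of hook_b between -0.025 and 0.025 m and z of ring_2 in the frame of hook_b between -0.026 and 0 m and angle between the x axis of ring_2 and the x axis of hook_b, either way round below 0.6 rad)) and ((x of ring_3 in the frame of hook_a between -0.106 and -0.004 m and y of ring_3 in the frame of hook_a between -0.025 and 0.025 m and z of ring_3 in the frame of hook_a between -0.026 and 0 m and angle between the x axis of ring_3 and the x axis of hook_a, either way round below 0.6 rad) or (x of ring_3 in the frame of hook_b between -0.106 and -0.004 m and y of ring_3 in the frame of hook_b between -0.025 and 0.025 m and z of ring_3 in the frame of hook_b between -0.026 and 0 m and angle between the x axis of ring_3 and the x axis of hook_b, either way round below 0.6 rad)) and ((x of ring_4 in the frame of hook_a between -0.106 and -0.004 m and y of ring_4 in the frame of hook_a between -0.025 and 0.025 m and z of ring_4 in the frame of hook_a between -0.026 and 0 m and angle between the x axis of ring_4 and the x axis of hook_a, either way round below 0.6 rad) or (x of ring_4 in the frame of hook_b between -0.106 and -0.004 m and y of ring_4 in the frame of hook_b between -0.025 and 0.025 m and z of ring_4 in the frame of hook_b between -0.026 and 0 m and angle between the x axis of ring_4 and the x axis of hook_b, either way round below 0.6 rad)) and ((x of ring_1 in the frame of hook_a between -0.106 and -0.004 m and y of ring_1 in the frame of hook_a between -0.025 and 0.025 m and z of ring_1 in the frame of hook_a between -0.026 and 0 m and angle between the x axis of ring_1 and the x axis of hook_a, either way round below 0.6 rad) or (x of ring_2 in the frame of hook_a between -0.106 and -0.004 m and y of ring_2 in the frame of hook_a between -0.025 and 0.025 m and z of ring_2 in the frame of hook_a between -0.026 and 0 m and angle between the x axis of ring_2 and the x axis of hook_a, either way round below 0.6 rad) or (x of ring_3 in the frame of hook_a between -0.106 and -0.004 m and y of ring_3 in the frame of hook_a between -0.025 and 0.025 m and z of ring_3 in the frame of hook_a between -0.026 and 0 m and angle between the x axis of ring_3 and the x axis of hook_a, either way round below 0.6 rad) or (x of ring_4 in the frame of hook_a between -0.106 and -0.004 m and y of ring_4 in the frame of hook_a between -0.025 and 0.025 m and z of ring_4 in the frame of hook_a between -0.026 and 0 m and angle between the x axis of ring_4 and the x axis of hook_a, either way round below 0.6 rad)) and ((x of ring_1 in the frame of hook_b between -0.106 and -0.004 m and y of ring_1 in the frame of hook_b between -0.025 and 0.025 m and z of ring_1 in the frame of hook_b between -0.026 and 0 m and angle between the x axis of ring_1 and the x axis of hook_b, either way round below 0.6 rad) or (x of ring_2 in the frame of hook_b between -0.106 and -0.004 m and y of ring_2 in the frame of hook_b between -0.025 and 0.025 m and z of ring_2 in the frame of hook_b between -0.026 and 0 m and angle between the x axis of ring_2 and the x axis of hook_b, either way round below 0.6 rad) or (x of ring_3 in the frame of hook_b between -0.106 and -0.004 m and y of ring_3 in the frame of hook_b between -0.025 and 0.025 m and z of ring_3 in the frame of hook_b between -0.026 and 0 m and angle between the x axis of ring_3 and the x axis of hook_b, either way round below 0.6 rad) or (x of ring_4 in the frame of hook_b between -0.106 and -0.004 m and y of ring_4 in the frame of hook_b between -0.025 and 0.025 m and z of ring_4 in the frame of hook_b between -0.026 and 0 m and angle between the x axis of ring_4 and the x axis of hook_b, either way round below 0.6 rad)) and linear speed of each of hook_a, hook_b below 0.05 m/s and linear speed of each of ring_1, ring_2, ring_3, ring_4 below 0.12 m/s); the robot touches nothing.
It fails at once if the tin is knocked more than 4 cm (distance of tin from where it was at the start of the episode above 0.04 m).
It fails at once if the cork block is knocked more than 4 cm (distance of sand_block from where it was at the start of the episode above 0.04 m).
It fails at once if the hardwood block is knocked more than 4 cm (distance of hardwood from where it was at the start of the episode above 0.04 m).
Of ring_1, ring_2, ring_3, ring_4 only 3 to 4 are there at a start; the rules pass over those that are not, and their reading is None.
At some moment in a run one of hook_a, hook_b may be knocked a few centimetres aside while the robot is not near it.
It also fails if it takes over 210 s, if anything falls off the work surface, if the arm or the gripper's body presses on something with over 40 N, if the wrist force passes 120 N, or if a joint passes its speed limit or range.

### The arm

A 7-joint arm with a two-finger parallel gripper is mounted at the origin on the work surface. World frame = base frame: x ahead of the robot, y to its left, z up, the work surface at z = 0. Lengths are in m, angles in rad, forces in N, time in s.
With the tool pointing down it reaches from about 0.425 to 0.8 m from the base axis. Payload 8.3 kg.
Tool frame: the origin (TCP) lies between the finger pads; the fingertips stand 11 mm ahead of it and the grasp point (between the pads) lies 8 mm behind it; z points along the fingers, y is the line along which they close (so a half turn about z gives the same grasp; the last joint's range is limited). The gripper opens to 85 mm and grips with 20 to 120 N. Pads are 22 mm wide; open, the fingers measure 114 mm over their backs; the gripper's body (76 mm by 85 mm) begins 54 mm behind the grasp point. The pads swing forward as they close: fully open they stand 13 mm farther back than shut.
Start: joints at [1.045, 0.383, 0.016, 1.37, -0.006, 1.388, -0.046], TCP at [0.279, -0.559, 0.242] pointing down, gripper open.
Joint ranges: [-2.95, 2.95], [-0.25, 2.06], [-1.52, 1.56], [0.18, 2.33], [-1.44, 4.58], [0.02, 2.06], [-3.01, 3.01]. Speed limits (rad/s): [2.39, 2.39, 3.01, 3.01, 3.14, 3.14, 3.14].

### API

Orientations are given as [roll, pitch, yaw] about the fixed x, y, z axes, in that order (R = Rz(yaw) Ry(pitch) Rx(roll)).
In Python, from station import bot, cams gives the robot as it stands.
- The arm moves only by the shell command python3 -m creep 'ROWS' [FORCE]. ROWS is JSON, a list of rows, each a list of 7 numbers: the shift along the tool's x, y, z in cm, then the turn, a rotation vector about the tool's x, y, z in degrees, then the finger opening in cm, from 0 to 8.54. In form: [[dx, dy, dz, wx, wy, wz, fingers], ...]. A call has 1 to 10 rows; each row is the pose to reach, as a shift and turn from the pose commanded when the call began, along the tool's axes at that moment; what a row does not reach only later rows make up. A row lasts 1/10 s, in which the tool goes at most 50 mm and 8.59 degrees, less where a joint would pass 70% of its speed; a pose out of reach is approached as far as the arm can. A call with a gripper value outside its range is refused whole. The fingers move at their own pace and stop on an object; FORCE is the grip in N (left out, the last holds). Time passes only in rows, so rows that repeat a pose let the fingers close. It gives the time, the measured TCP pose, the force, the opening and the grip force at its end, in the units of the state.
- bot.observe(): the state, without advancing time (a new reading comes with each control period).
- cams.camera(name): name is "scene" or "top" or "wrist"; returns the picture (480x640x3 uint8, red, green, blue); there is no depth.
- cams.camera_info(name): a dict with "fx", "fy", "cx", "cy" (pixels), "xyz" and "rotation" of the camera in the world; the wrist camera has in their place "tool_from_camera" (4x4, takes a point from camera to tool coordinates, whose origin is the TCP and whose axes are the flange's). Camera axes: x right, y down, z forward; pixel columns grow to the right and rows downward; lengths in m; the calibration is good to about 2 mm. The wrist camera is an equidistant fisheye: a pixel r from the principal point sees the ray r / f radians off the axis. A picture is of the moment at which its call begins: read the wrist's pose just before it. camera_info takes no time and is no camera call.
- bot.hand_in(): hands the job in; it is judged then, once.
Trained networks look in the newest picture that a camera, given by its name, has taken for a name from the list of things; names that differ only in an ending like _2 or _b are one class to them, and where a whole thing is asked for, a point or a joint stands for the part that bears it (a point fixed in the world has none). Each returns a list of dicts, best first, with "score" (0 to 1); they miss things now and then, are a little off and sometimes report something else, mostly with a low value. They report only what shows in the picture. A call takes as long as a camera call. They do not tell look-alikes from the thing itself.
- cams.look_for(camera, name): "extent" ([left, top, right, bottom] in pixels, round what is visible of it).
- cams.spot_point(camera, name): "point" ([column, row] in pixels: a listed point, or the origin of a listed thing).
The state is a dict: "clock": time; "joint_positions": joint angles; "qvel": joint speeds; "tau": joint torques, N m; "tool_pos": TCP position; "eef_rot": TCP orientation; "wrist_force": force on the tool from outside, world axes, zero at the start; "moment": the same for the moment, N m; "opening": finger opening in m; "finger_force": force on a finger pad.
Only numpy, scipy, OpenCV 4.12 (cv2) and the standard library are available. Lean on these libraries where they do the work, as an engineer would, in place of code of your own. Each camera call takes 0.05 s, during which the arm holds its last target. There are 200 camera calls.

## Working session

There is one attempt and no reset: what is moved stays moved. The work goes in short steps, Python scripts to look and compute and a shell command to move; the robot and the scene stay as the last step left them, time stands still between calls to the robot, and variables do not carry over. Pictures are saved under pics/ and viewed, at most 14 in all, crops included, and the job is handed in when it is done.

```bash
ls; mkdir -p pics
python3 - <<'E'
from station import bot,cams
import cv2,numpy as np
s=bot.observe(); print(s)
for c in ["scene","top"]:
    im=cams.camera(c); cv2.imwrite(f"pics/{c}0.png",im[:,:,::-1]); i=cams.camera_info(c); print(c,i)
    for n in ["hook_a","ring_1","tin","sand_block","hardwood","rack","foot","peg_top","groove","seat"]:
        print(n,[(np.round(d["point"]).tolist(),round(d["score"],2)) for d in cams.spot_point(c,n)][:6])
print(cams.camera_info("wrist"))
E
```

```text
pics
{'clock': 0.0, 'joint_positions': array([ 1.04505766,  0.38425534,  0.01635966,  1.37118877, -0.00629266,
        1.38821391, -0.04649441]), 'qvel': array([-9.84128032e-04,  9.05229008e-04, -1.10660967e-03,  7.16175337e-04,
        2.26574754e-03, -4.99621787e-05,  1.66627765e-03]), 'tau': array([ 2.92477780e-04, -6.27593279e+01,  8.44069775e-01, -3.71817899e+01,
        1.66407129e-02,  1.41625552e-02, -5.64493860e-05]), 'tool_pos': array([ 0.278869  , -0.55877611,  0.24125236]), 'eef_rot': array([-3.13957700e+00,  4.04671479e-05,  4.62922437e-01]), 'wrist_force': array([ 1.25717663,  0.39517516, -0.80024625]), 'moment': array([ 0.03869942, -0.00398643,  0.01534255]), 'finger_force': 0.0, 'opening': 0.0855081166975604}
scene {'fx': 609.9443596766635, 'fy': 609.9443596766635, 'cx': 329.7680787895307, 'cy': 228.27812962623176, 'xyz': array([ 1.1353213 , -1.05163118,  1.22995802]), 'rotation': array([-2.32180228, -0.01593659,  0.59415412])}
hook_a [([429.0, 184.0], 0.72)]
ring_1 [([235.0, 264.0], 0.79), ([202.0, 411.0], 0.74), ([261.0, 292.0], 0.72), ([291.0, 314.0], 0.69), ([368.
[... 812 characters left out ...]
332.0, 288.0], 0.68)]
hardwood [([152.0, 187.0], 0.62)]
rack [([404.0, 254.0], 0.69)]
foot [([260.0, 196.0], 0.94)]
peg_top [([218.0, 231.0], 0.83)]
groove [([228.0, 188.0], 0.88), ([294.0, 289.0], 0.49)]
seat [([231.0, 188.0], 0.68)]
{'fx': 371.64829954431775, 'fy': 371.64829954431775, 'cx': 330.9919347695916, 'cy': 239.94453339527433, 'tool_from_camera': array([[-1.22540118e-03, -9.46231442e-01, -3.23488110e-01,
         8.25841171e-02],
       [ 9.99998522e-01, -7.69404230e-04, -1.53750595e-03,
         3.51907150e-04],
       [ 1.20594335e-03, -3.23489516e-01,  9.46230986e-01,
        -1.31592636e-01],
       [ 0.00000000e+00,  0.00000000e+00,  0.00000000e+00,
         1.00000000e+00]])}
```

View pics/scene0.png

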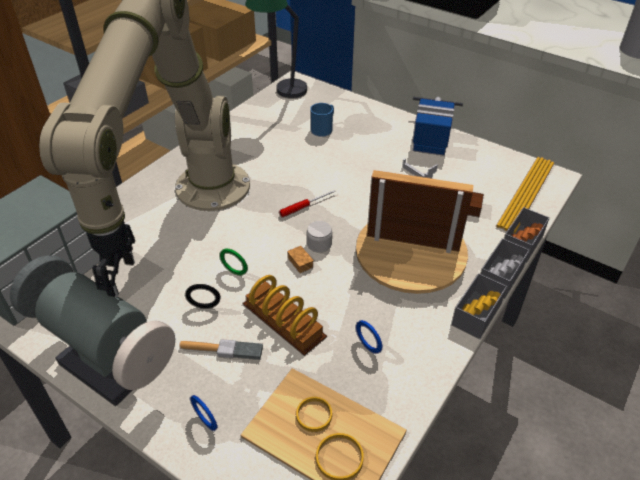

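View pics/top0.png

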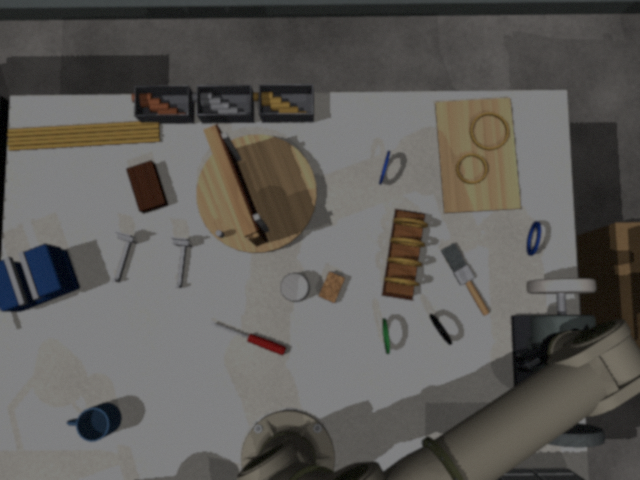

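```bash
cat > h.py <<'E'
import numpy as np, cv2
from scipy.spatial.transform import Rotation as R
from scipy.optimize import least_squares
from station import bot,cams
def pose():
    s=bot.observe(); return np.array(s["tool_pos"]),R.from_euler("xyz",s["eef_rot"])
def ray(c,p,tp=None):
    "world ray (origin, dir) of pixel; tp = (pos,R) of the tool for wrist"
    i=cams.camera_info(c); u=(p[0]-i["cx"])/i["fx"]; v=(p[1]-i["cy"])/i["fy"]
    if c=="wrist":
        T=i["tool_from_camera"]; t=np.hypot(u,v); k=np.sin(t)/t if t>1e-9 else 1
        d=T[:3,:3]@[u*k,v*k,np.cos(t)]; o=T[:3,3]
        return tp[0]+tp[1].apply(o), tp[1].apply(d)
    return np.array(i["xyz"]), R.from_euler("xyz",i["rotation"]).apply([u,v,1])
def onz(c,p,z,tp=None):
    o,d=ray(c,p,tp); return o+d*(z-o[2])/d[2]
def tri(rays):
    A=0;b=0
    for o,d in rays:
        d=d/np.linalg.norm(d); P=np.eye(3)-np.outer(d,d); A=A+P; b=b+P@o
    return np.linalg.solve(A,b)
def proj(c,X,tp=None):
    i=cams.camera_info(c); X=np.atleast_2d(X)
    if c=="wrist":
        T=i["tool_from_camera"]; q=(tp[1].inv().apply(X-tp[0])-T[:3,3])@T[:3,:3]
        r=np.hypot(q[:,0],q[:,1]); k=np.arctan2(r,q[:,2])/np.maximum(r,1e-9)
        return np.c_[i["cx"]+i["fx"]*q[:,0]*k,i["cy"]+i["fy"]*q[:,1]*k]
    q=R.from_euler("xyz",i["rotation"]).inv().apply(X-i["xyz"])
    return np.c_[i["cx"]+i["fx"]*q[:,0]/q[:,2],i["cy"]+i["fy"]*q[:,1]/q[:,2]]
def tool(yaw,pitch=0.,roll=0.):
    "tool pointing down, tool x at heading yaw deg; pitch deg>0 tips fingers forward along that heading"
    return R.from_euler("z",yaw,degrees=True)*R.from_euler("y",-pitch,degrees=True)*R.from_euler("x",180,degrees=True)
def go(pos,rot=None):
    "row (cm,deg) from the present pose to the target"
    p,r=pose(); rot=rot or r
    d=r.inv().apply(np.array(pos)-p)*100; w=(r.inv()*rot).as_rotvec(degrees=True)
    return np.round(np.r_[d,w],2).tolist()
def spots(c,n,k=6): return [(d["point"],round(d["score"],2)) for d in cams.spot_point(c,n)][:k]
E
python3 - <<'E'
from h import *
print("foot",onz("top",(260,196),0)); print("peg",onz("top",(218,231),.087))
print("groove",onz("top",(228,188),.2),tri([ray("top",(228,188)),ray("scene",(415,192))]))
for n,p in [("tin",(295,290)),("sb",(332,288)),("hw",(152,187)),("rack",(404,254)),("hook1",(130,237)),("hook2",(181,242)),("h1end",(120,280)),("h2end",(183,287))]: print(n,onz("top",p,0.))
for p in [(409,223),(406,247),(405,262),(401,281)]: print("ring",onz("top",p,.057))
f=onz("top",(260,196),0);f[2]=0
pg=onz("top",(218,231),.087)-f; print(np.hypot(*pg[:2]),"foot yaw",np.degrees(np.arctan2(pg[1],pg[0]))-150)
print(pose()[1].as_matrix(), bot.observe()["joint_positions"])
E
```

```text
foot [0.66602287 0.07377487 0.        ]
peg [0.56208319 0.16678041 0.087     ]
groove [0.64637117 0.12353418 0.2       ] [0.64177715 0.12014086 0.20233797]
tin [ 0.41828127 -0.01796734  0.        ]
sb [ 0.42260328 -0.11364603  0.        ]
hw [0.6929686  0.35933319 0.        ]
rack [ 0.5091711 -0.3015858  0.       ]
hook1 [0.56038392 0.41359401 0.        ]
hook2 [0.54597116 0.27968892 0.        ]
h1end [0.4481363  0.43624575 0.        ]
h2end [0.42856545 0.27215071 0.        ]
ring [ 0.58203534 -0.30937021  0.057     ]
ring [ 0.52125287 -0.30041129  0.057     ]
ring [ 0.48352601 -0.29704113  0.057     ]
ring [ 0.43610798 -0.28599064  0.057     ]
0.1394757631563699 foot yaw -11.822275871368248
[[ 8.94770424e-01  4.46526469e-01  2.06019141e-05]
 [ 4.46526468e-01 -8.94770424e-01  4.31955885e-05]
 [ 3.77219570e-05 -2.94508351e-05 -9.99999999e-01]] [ 1.04507895  0.38338486  0.01640161  1.37008003 -0.00627843  1.38820556
 -0.04648654]
```

Run:
```python
from h import *
print(go((.32,-.30,.40),tool(-12)));print(go((.50,.16,.35),tool(-12)))
```

```text
[15.24, -21.37, -15.77, -0.0, -0.0, 38.52]
[51.88, -54.49, -10.77, -0.0, -0.0, 38.52]
```

```bash
python3 -m creep '[[15,-21,-16,0,0,38.5,5],[15,-21,-16,0,0,38.5,5],[15,-21,-16,0,0,38.5,5],[15,-21,-16,0,0,38.5,5],[15,-21,-16,0,0,38.5,5],[15,-21,-16,0,0,38.5,5],[15,-21,-16,0,0,38.5,5],[52,-54.5,-11,0,0,38.5,5],[52,-54.5,-11,0,0,38.5,5],[52,-54.5,-11,0,0,38.5,5]]'
python3 - <<'E'
from h import *
print(go((.50,.16,.35),tool(-12)))
E
```

```text
clock: 2.1
tool_pos: [0.374, -0.164, 0.3872]
eef_rot: [3.141, -0.001, -0.21]
wrist_force: [2.2, -0.8, -0.1]
opening: 0.0498
finger_force: 0.0
[5.56, -34.32, 3.71, 0.01, -0.03, -0.06]
```

```bash
python3 -m creep '[[5.5,-34.3,3.5,0,0,0,5],[5.5,-34.3,3.5,0,0,0,5],[5.5,-34.3,3.5,0,0,0,5],[5.5,-34.3,3.5,0,0,0,5],[5.5,-34.3,3.5,0,0,0,5],[5.5,-34.3,3.5,0,0,0,5],[5.5,-34.3,3.5,0,0,0,5],[5.5,-34.3,3.5,0,0,0,5],[5.5,-34.3,3.5,0,0,0,5],[5.5,-34.3,3.5,0,0,0,5]]'
python3 - <<'E'
from h import *
tp=pose(); im=cams.camera("wrist"); cv2.imwrite("pics/w1.png",im[:,:,::-1]); print(tp[0],tp[1].as_matrix())
for n,z in [("peg_top",.087),("foot",0),("groove",.2),("hook_a",0)]:
    for p,s in spots("wrist",n,3): print(n,p,s,onz("wrist",p,z,tp))
E
```

```text
clock: 3.1
tool_pos: [0.4991, 0.1575, 0.3523]
eef_rot: [3.141, -0.0, -0.211]
wrist_force: [-0.4, 0.1, 0.2]
opening: 0.0497
finger_force: 0.0
[0.49906406 0.1575292  0.35230879] [[ 9.77890520e-01 -2.09117501e-01 -2.49974908e-05]
 [-2.09117484e-01 -9.77890374e-01 -5.42202066e-04]
 [ 8.89391357e-05  5.35441673e-04 -9.99999853e-01]]
peg_top [309.9, 141.1] 0.87 [0.55999066 0.16670359 0.087     ]
peg_top [639.0, 81.8] 0.41 [ 0.58001437 -0.28497503  0.087     ]
groove [330.6, 29.7] 0.9 [0.64677991 0.12554282 0.2       ]
groove [638.7, 112.3] 0.45 [ 0.55000147 -0.15872425  0.2       ]
hook_a [241.6, 171.7] 0.71 [0.53714436 0.27064714 0.        ]
hook_a [149.1, 186.0] 0.66 [0.55262367 0.41171628 0.        ]
hook_a [464.4, 208.5] 0.29 [ 0.42422598 -0.018007    0.        ]
```

View pics/w1.png

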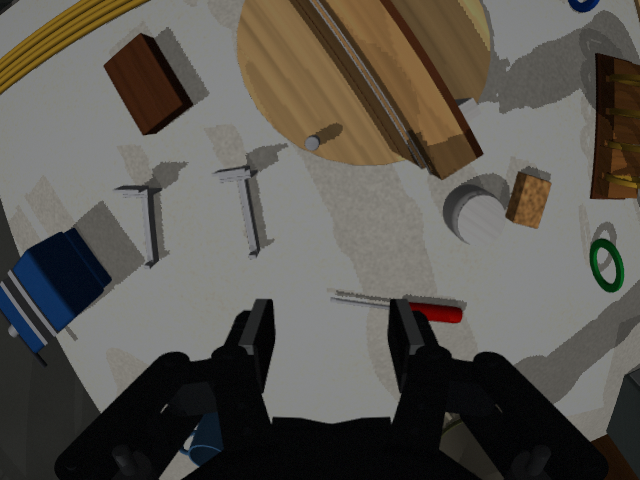

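Run:
```python
from h import *
f=np.array([.666,.074]);p=np.array([.560,.1667])-f
for z in (.12,.064): print("down",go((.560,.1667,z),tool(-12)))
for a in (0,12,24,36,48,58,62):
    q=f+R.from_euler("z",a,degrees=True).apply([*p,0])[:2]; print(a,go((*q,.064),tool(-12)))
```

```text
down [5.76, -2.16, 23.29, 0.01, -0.06, -0.09]
down [5.76, -2.16, 28.89, 0.01, -0.06, -0.09]
0 [5.76, -2.16, 28.89, 0.01, -0.06, -0.09]
12 [4.6, 0.54, 28.89, 0.01, -0.06, -0.09]
24 [4.04, 3.43, 28.89, 0.01, -0.06, -0.09]
36 [4.08, 6.38, 28.89, 0.01, -0.06, -0.09]
48 [4.74, 9.25, 28.89, 0.01, -0.06, -0.09]
58 [5.74, 11.49, 28.89, 0.01, -0.06, -0.09]
62 [6.24, 12.33, 28.89, 0.01, -0.06, -0.09]
```

```bash
python3 -m creep '[[5.8,-2.2,23.3,0,0,0,5],[5.8,-2.2,23.3,0,0,0,5],[5.8,-2.2,23.3,0,0,0,5],[5.8,-2.2,23.3,0,0,0,5],[5.8,-2.2,23.3,0,0,0,5],[5.8,-2.2,25,0,0,0,5],[5.8,-2.2,27,0,0,0,5],[5.8,-2.2,28.9,0,0,0,3],[5.8,-2.2,28.9,0,0,0,2.4],[5.8,-2.2,28.9,0,0,0,2.2]]' 20
python3 -m creep '[[-0.6,1.3,0,0,0,0,2.2],[-1.2,2.7,0,0,0,0,2.2],[-1.5,4,0,0,0,0,2.2],[-1.7,5.6,0,0,0,0,2.2],[-1.7,7,0,0,0,0,2.2],[-1.7,8.5,0,0,0,0,2.2],[-1.4,10,0,0,0,0,2.2],[-1,11.4,0,0,0,0,2.2],[-0.5,12.5,0,0,0,0,2.2],[0,13.6,0,0,0,0,2.2]]'
```

```text
clock: 4.35
tool_pos: [0.5603, 0.1679, 0.0639]
eef_rot: [3.142, -0.0, -0.21]
wrist_force: [0.2, -0.4, -0.3]
opening: 0.022
finger_force: 0.0
clock: 5.35
tool_pos: [0.5331, 0.0335, 0.0648]
eef_rot: [3.141, -0.003, -0.211]
wrist_force: [0.6, 0.5, 0.7]
opening: 0.0222
finger_force: 0.0
```

```bash
python3 -m creep '[[0,0,0,0,0,0,4],[0,0,-5,0,0,0,4],[0,0,-10,0,0,0,4],[0,0,-15,0,0,0,4],[0,0,-20,0,0,0,4],[0,0,-25,0,0,0,4],[-6,-6,-30,0,0,0,5],[-10,-10,-30,0,0,0,5],[-10,-12,-30,0,0,0,5],[-10,-12,-30,0,0,0,5]]'
python3 - <<'E'
from h import *
tp=pose(); im=cams.camera("wrist"); cv2.imwrite("pics/w2.png",im[:,:,::-1]); print(tp[0])
for n,z in [("peg_top",.087),("foot",0),("groove",.2),("seat",.158),("hook_a",0)]:
    for p,s in spots("wrist",n,3): print(n,p,s,onz("wrist",p,z,tp))
im=cams.camera("top")
for n,z in [("peg_top",.087),("groove",.2),("seat",.158),("hook_a",0)]:
    for p,s in spots("top",n,3): print(n,p,s,onz("top",p,z))
E
```

```text
clock: 6.35
tool_pos: [0.4557, 0.1803, 0.3658]
eef_rot: [-3.139, -0.003, -0.2]
wrist_force: [0.4, 0.6, -0.8]
opening: 0.0499
finger_force: 0.0
[0.4556774  0.18026971 0.36575023]
peg_top [453.3, 95.3] 0.81 [0.54004773 0.02407733 0.087     ]
peg_top [408.9, 5.5] 0.21 [0.64935609 0.0538921  0.087     ]
foot [374.4, 14.8] 0.74 [0.66605122 0.07977875 0.        ]
groove [404.8, 5.5] 0.84 [0.61865072 0.08726028 0.2       ]
seat [399.2, 20.0] 0.73 [0.61665933 0.08484733 0.158     ]
seat [404.0, 7.2] 0.57 [0.62866051 0.07768234 0.158     ]
hook_a [250.8, 133.2] 0.67 [0.54083078 0.27334788 0.        ]
hook_a [157.5, 150.6] 0.55 [0.55309972 0.41474207 0.        ]
peg_top [274.1, 240.0] 0.61 [0.53837135 0.02790615 0.087     ]
groove [245.3, 199.6] 0.93 [0.61882543 0.08339829 0.2       ]
groove [295.9, 285.8] 0.55 [ 0.41983452 -0.03263427  0.2       ]
groove [150.1, 187.2] 0.42 [0.65003097 0.30356454 0.2       ]
seat [250.2, 203.3] 0.61 [0.61778658 0.07781568 0.158     ]
hook_a [403.5, 257.8] 0.69 [ 0.49926861 -0.30006339  0.        ]
hook_a [185.9, 246.4] 0.39 [0.53428799 0.26664862 0.        ]
```

View pics/w2.png

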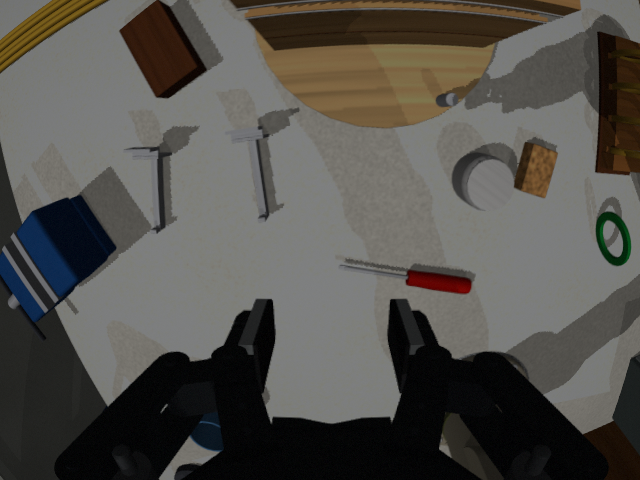

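Run:
```python
from h import *
tp=pose();
for p,z in [((263,216),.034),((265,220),0),((250,133),0),((157,230),.034),((150,150),0)]: print(onz("wrist",p,z,tp))
print(go((.44,.275,.20),tool(-5)))
```

```text
[0.43642582 0.26743515 0.034     ]
[0.42253952 0.2744785  0.        ]
[0.54450495 0.26443619 0.        ]
[0.45141999 0.42343179 0.034     ]
[0.56198935 0.41533948 0.        ]
[-4.01, -9.61, 16.32, -0.0, 0.03, -7.06]
```

```bash
python3 -m creep '[[-4,-9.6,15,0,0,-7,5],[-4,-9.6,15,0,0,-7,5],[-4,-9.6,15,0,0,-7,5],[-4,-9.6,15,0,0,-7,5],[-4,-9.6,16,0,0,-7,5],[-4,-9.6,16,0,0,-7,5]]'
python3 - <<'E'
from h import *
tp=pose(); im=cams.camera("wrist"); cv2.imwrite("pics/w3.png",im[:,:,::-1]); print(tp[0],tp[1].as_euler("xyz",True))
for n,z in [("hook_a",0)]:
    for p,s in spots("wrist",n,3): print(n,p,s,onz("wrist",p,z,tp))
E
```

```text
clock: 7.5
tool_pos: [0.4392, 0.2748, 0.202]
eef_rot: [3.14, 0.003, -0.087]
wrist_force: [0.2, -0.1, -0.4]
opening: 0.0502
finger_force: 0.0
[0.4392364  0.27484506 0.20199367] [ 1.79919140e+02  1.56094659e-01 -4.95641355e+00]
hook_a [172.1, 106.2] 0.71 [5.51719388e-01 4.12969436e-01 5.55111512e-17]
hook_a [326.1, 98.6] 0.69 [0.53830553 0.26983066 0.        ]
```

View pics/w3.png

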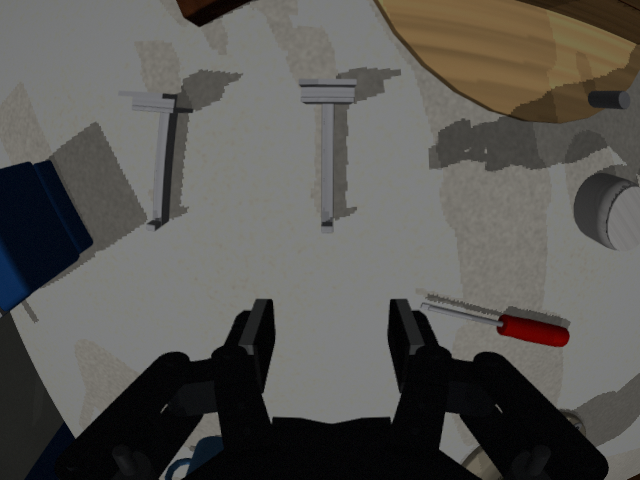

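```bash
cat >> h.py <<'E'
def hookfit(pix,pts,x0,tp,c="wrist"):
    "fit (x,y,yaw deg) of a standing hook to pixels of model points"
    def f(q):
        X=R.from_euler("z",q[2],degrees=True).apply(np.array(pts))+[q[0],q[1],0]; return (proj(c,X,tp)-pix).ravel()
    s=least_squares(f,x0); return s.x,np.abs(s.fun).max()
E
python3 - <<'E'
from h import *
tp=pose()
P=[(.0095,.02,.071),(.0095,-.02,.071),(-.109,0,.034)]
print(hookfit([(300,82),(355,80),(327,222)],P,[.54,.27,-5],tp))
print(hookfit([(119,93.5),(175,95),(154,225)],P,[.55,.41,-5],tp))
q,_=hookfit([(300,82),(355,80),(327,222)],P,[.54,.27,-5],tp)
X=R.from_euler("z",q[2],degrees=True).apply(np.array([(-.004,.02,0),(-.004,0,.02),(-.106,0,.02),(-.004,.02,.047),(0,0,0)]))+[q[0],q[1],0]
print(proj("wrist",X,tp))
E
```

```text
(array([ 0.5415413 ,  0.26806773, -5.39385191]), np.float64(4.227537568582363))
(array([  0.55299471,   0.40638193, -16.01998551]), np.float64(5.889033275730355))
[[305.49265226 102.1014143 ]
 [327.86930648 100.99318993]
 [327.55481366 218.40461581]
 [301.30294004  99.61232342]
 [328.08799338  97.57291302]]
```

Run:
```python
from h import *
r=tool(-5.4,15); t=np.array([.4628,.2763,.016])
print(go(t-.08*r.as_matrix()[:,2],r)); print(go(t,r))
```

```text
[0.1, -0.35, 11.1, -0.06, 14.95, 0.32]
[2.16, -0.34, 18.83, -0.06, 14.95, 0.32]
```

```bash
python3 -m creep '[[0.1,-0.35,5,0,8,0.3,3],[0.1,-0.35,10,0,15,0.3,3],[0.1,-0.35,11.1,0,15,0.3,3],[0.6,-0.35,13,0,15,0.3,3],[1.1,-0.35,15,0,15,0.3,3],[1.6,-0.35,17,0,15,0.3,3],[1.9,-0.35,18,0,15,0.3,3],[2.1,-0.35,18.5,0,15,0.3,3],[2.1,-0.35,18.6,0,15,0.3,3]]'
python3 - <<'E'
from h import *
tp=pose(); im=cams.camera("wrist"); cv2.imwrite("pics/w4.png",im[:,:,::-1])
r=tool(-5.4,15); t=np.array([.4628,.2763,.016]); print(go(t,r))
E
```

```text
clock: 8.5
tool_pos: [0.4619, 0.2771, 0.0179]
eef_rot: [-3.141, -0.262, -0.094]
wrist_force: [0.1, 0.7, 0.1]
opening: 0.0302
finger_force: 0.0
[0.07, 0.09, 0.23, -0.08, -0.04, 0.06]
```

View pics/w4.png

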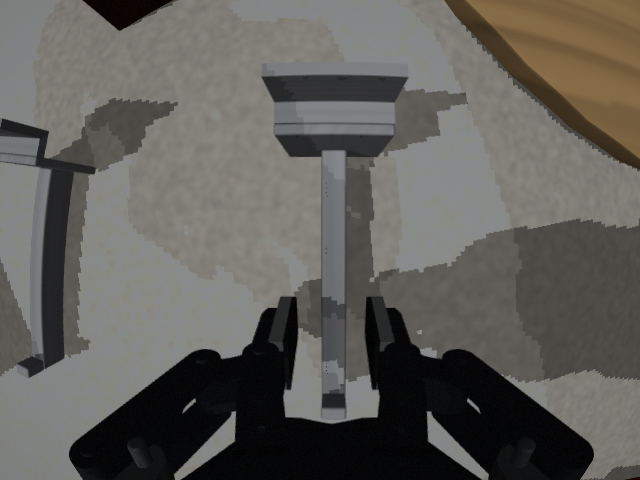

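```bash
python3 -m creep '[[0,0.05,0.1,0,0,0,0.5],[0,0.05,0.1,0,0,0,0.5],[0,0.05,0.1,0,0,0,0.5],[0,0.05,0.1,0,0,0,0.5],[0,0.05,0.1,0,0,0,0.5],[0,0.05,0.1,0,0,0,0.5]]' 110
cat > plan.py <<'E'
import numpy as np, heapq
from scipy.ndimage import distance_transform_edt as edt
s=.25; X=np.arange(-160,60,s); Z=np.arange(-140,110,s); XX,ZZ=np.meshgrid(X,Z,indexing="ij")
free=(XX<0)|((XX<=4)&(ZZ>0)&(ZZ<22))|((XX>=4)&(XX<28)&(ZZ>-14)&(ZZ<36))
D=edt(free)*s
def box(a,b,c,d): return np.array([(x,z) for x in np.linspace(a,b,int((b-a))+1) for z in np.linspace(c,d,int(d-c)+1)])
H=np.vstack([box(-4,0,0,47),box(-4,11.5,42,47),box(7.5,11.5,42,71)])
def clr(ox,oz,t):
    c,q=np.cos(t),np.sin(t); x=ox+H[:,0]*c+H[:,1]*q; z=oz-H[:,0]*q+H[:,1]*c
    return D[((x+160)/s).round().astype(int).clip(0,len(X)-1),((z+140)/s).round().astype(int).clip(0,len(Z)-1)].min()
OX=np.arange(-70,6); OZ=np.arange(-62,-15); TH=np.arange(0,48,2)
C=np.array([[[clr(a,b,np.radians(t)) for t in TH] for b in OZ] for a in OX])
st=(10,OZ.tolist().index(-40),TH.tolist().index(36)); 
tgt=min(((a,b,t) for a in range(len(OX)) for b in range(len(OZ)) for t in range(3) if C[a,b,t]>0),key=lambda n:abs(OX[n[0]])+abs(OZ[n[1]]+42)*1+TH[n[2]])
print("target",OX[tgt[0]],OZ[tgt[1]],TH[tgt[2]])
d={st:0};p={};h=[(0,st)]
while h:
    g,n=heapq.heappop(h)
    if n==tgt: break
    if g>d[n]: continue
    for i in (-1,0,1):
      for j in (-1,0,1):
        for k in (-1,0,1):
          m=(n[0]+i,n[1]+j,n[2]+k)
          if any(v<0 or v>=w for v,w in zip(m,C.shape)) or C[m]<=0.3 and m!=tgt: continue
          e=g+(.1+1/min(C[m],5)**2)*np.sqrt(i*i+j*j+k*k)
          if e<d.get(m,1e9): d[m]=e;p[m]=n;heapq.heappush(h,(e,m))
n=tgt;path=[]
while n!=st: path.append(n);n=p[n]
print([(int(OX[a]),int(OZ[b]),int(TH[t]),round(float(C[a,b,t]),1)) for a,b,t in path[::-1]])
E
python3 plan.py
```

```text
clock: 9.15
tool_pos: [0.4616, 0.277, 0.0176]
eef_rot: [-3.14, -0.263, -0.093]
wrist_force: [-1.8, -1.4, 5.2]
opening: 0.0069
finger_force: 100.1
target -1 -41 0
[(-59, -39, 38, 11.0), (-58, -38, 40, 8.5), (-57, -37, 42, 6.0), (-56, -36, 42, 6.0), (-55, -35, 42, 5.8), (-54, -34, 42, 6.0), (-53, -33, 42, 5.8), (-52, -32, 42, 5.8), (-51, -31, 42, 5.2), (-50, -31, 42, 5.0), (-49, -30, 42, 4.3), (-48, -30, 42, 4.1), (-47, -29, 42, 4.0), (-46, -28, 42, 4.0), (-45, -27, 42, 3.9), (-44, -26, 42, 3.8), (-43, -25, 42, 3.8), (-42, -24, 42, 3.7), (-41, -23, 42, 3.6), (-40, -22, 42, 3.6), (-39, -22, 40, 3.0), (-38, -22, 40, 3.6), (-37, -21, 40, 3.9), (-36, -21, 40, 3.8), (-35, -21, 40, 3.8), (-34, -21, 38, 4.2), (-33, -21, 38, 5.0), (-32, -21, 38, 5.0), (-31, -21, 38, 5.0), (-30, -21, 38, 5.2), (-29, -22, 36, 5.0), (-28, -23, 36, 4.8), (-27, -24, 34, 5.0), (-26, -25, 32, 4.8), (-25, -26, 32, 4.7), (-24, -26, 32, 4.5), (-23, -27, 30, 5.1), (-22, -28, 28, 4.8), (-21, -28, 28, 4.8), (-20, -29, 26, 4.5), (-19, -29, 26, 4.3), (-18, -30, 24, 4.2), (-17, -31, 22, 4.0), (-16, -32, 20, 3.8), (-15, -33, 18, 3.8), (-14, -34, 16, 3.8), (-13, -35, 14, 4.0), (-12, -36, 12, 3.5), (-11, -36, 12, 3.2), (-10, -36, 10, 3.5), (-9, -37, 8, 3.1), (-8, -37, 8, 2.8), (-7, -38, 6, 3.0), (-6, -38, 6, 2.0), (-5, -39, 4, 2.2), (-4, -39, 2, 1.8), (-3, -39, 2, 1.8), (-2, -40, 0, 1.8), (-1, -41, 0, 1.0)]
```

Run:
```python
from h import *
r=tool(-9.6,45); p,_=pose(); print(go(p+[0,0,.15])); print(go((.40,.12,.30),r))
```

```text
[3.9, -0.02, -14.48, 0.0, 0.0, 0.0]
[2.83, 16.17, -28.51, -2.24, 29.9, 3.75]
```

```bash
python3 -m creep '[[0.5,0,-2,0,0,0,0.5],[1.3,0,-5,0,0,0,0.5],[2.6,0,-10,0,0,0,0.5],[3.9,0,-14.5,0,0,0,0.5],[3.5,4,-18,-0.6,8,1,0.5],[3.3,8,-22,-1.2,15,2,0.5],[3,12,-25,-1.8,22,3,0.5],[2.8,16.2,-28.5,-2.2,30,3.7,0.5],[2.8,16.2,-28.5,-2.2,30,3.7,0.5],[2.8,16.2,-28.5,-2.2,30,3.7,0.5]]'
python3 -m creep '[[0,0,0,0,0,0,0.5],[0,0,0,0,0,0,0.5]]'
python3 - <<'E'
from h import *
tp=pose(); im=cams.camera("wrist"); cv2.imwrite("pics/w5.png",im[:,:,::-1]); np.save("tp5.npy",np.r_[tp[0],tp[1].as_quat()]); print(tp[0],tp[1].as_euler("xyz",True))
for n,z in [("groove",.2),("seat",.158),("hook_a",0)]:
    for p,s in spots("wrist",n,3): print(n,p,s,onz("wrist",p,z,tp))
print(proj("wrist",[(.6187,.085,.2)],tp))
E
```

```text
clock: 10.15
tool_pos: [0.4414, 0.1785, 0.2542]
eef_rot: [3.096, -0.717, -0.143]
wrist_force: [0.3, -0.4, -1.2]
opening: 0.0074
finger_force: 99.5
clock: 10.35
tool_pos: [0.4405, 0.1803, 0.253]
eef_rot: [3.095, -0.713, -0.138]
wrist_force: [-0.6, 0.7, -1.4]
opening: 0.0068
finger_force: 99.6
[0.44051052 0.18034604 0.25300364] [177.31642263 -40.82731401  -7.91072115]
groove [408.1, 90.0] 0.55 [0.61560411 0.08604068 0.2       ]
seat [398.9, 123.6] 0.76 [0.61492599 0.08596708 0.158     ]
seat [633.9, 183.8] 0.58 [ 0.52935141 -0.171353    0.158     ]
hook_a [118.5, 290.3] 0.76 [5.52217290e-01 4.17318897e-01 5.55111512e-17]
hook_a [328.6, 145.1] 0.68 [0.71395853 0.12711465 0.        ]
[[408.21239301  87.25185083]]
```

View pics/w5.png

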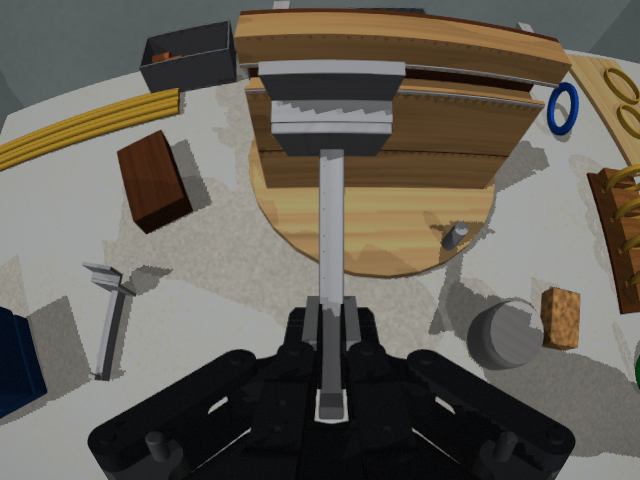

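Run:
```python
import cv2
im=cv2.imread("pics/w5.png")[50:165,235:570]; im=cv2.convertScaleAbs(cv2.resize(im,(800,275),interpolation=cv2.INTER_CUBIC),alpha=1.8)
for x in range(0,335,20): cv2.line(im,(int(x*2.388),0),(int(x*2.388),4),(0,255,0))
for y in range(0,115,10): cv2.line(im,(0,int(y*2.388)),(6,int(y*2.388)),(0,255,0))
cv2.imwrite("pics/w5c.png",im)
```

```text
(no output)
```

View pics/w5c.png

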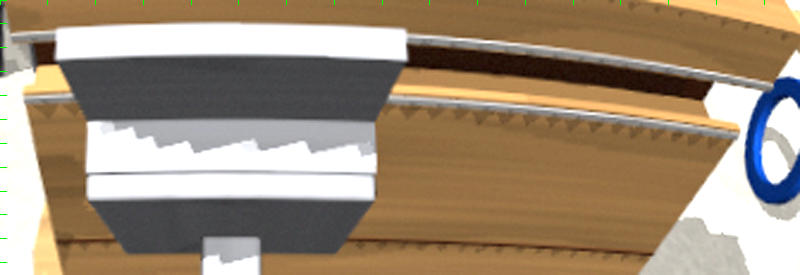

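```bash
cat > fit5.py <<'E'
from h import *
a=np.load("tp5.npy"); tp=(a[:3],R.from_quat(a[3:]))
cp=lambda x,y:(235+x/2.388,50+y/2.388)
def f(q):
    X=R.from_euler("z",q[2],degrees=True).apply([(0,.13,.2),(0,-.13,.2)])+[q[0],q[1],0]
    return (proj("wrist",X,tp)-[cp(25,96),cp(738,127)]).ravel()
s=least_squares(f,[.618,.085,-9.6]); print("panel",s.x,s.fun)
P=np.array([(11.5,20,71),(11.5,-20,71),(7.5,20,71),(7.5,-20,71),(-4,20,47),(-4,-20,47),(-4,20,0),(-4,-20,0),(-109,0,34)])/1000
px=np.array([cp(57,30),cp(407,30),cp(62,60),cp(404,60),cp(87,198),cp(374,198),cp(127,252),cp(337,252),(331,405)])
N=R.from_euler("y",-15,degrees=True)*R.from_euler("x",180,degrees=True)   # tool in hook
def g(q): # hook in tool: offset of tool in hook q[:3], small rot q[3:]
    Rt=R.from_rotvec(q[3:])*N     # tool orientation in hook frame
    X=Rt.inv().apply(P-q[:3])     # tool coords
    return (proj("wrist",tp[0]+tp[1].apply(X),tp)-px).ravel()
s=least_squares(g,[-.078,0,.016,0,0,0],x_scale=[.01]*3+[.1]*3); print(s.x[:3],np.degrees(s.x[3:]),s.fun.round(1).reshape(-1,2).tolist())
E
python3 fit5.py
```

```text
panel [ 0.61685475  0.08389871 -7.23280478] [-0.77262665 -0.10508365  1.21058667 -0.55343956]
[-0.07782714  0.00073285  0.02074038] [0.14555032 0.316441   0.22360901] [[1.9, -0.0], [-1.8, 0.4], [-0.9, 0.3], [0.0, 0.6], [0.8, -0.5], [0.2, -0.2], [0.2, -1.5], [-0.6, -1.3], [0.2, 2.1]]
```

```bash
cat >> h.py <<'E'
PAN=dict(o=np.array([.617,.084,.2]),yaw=-8.)
OFF=np.array([-.078,0,.0185]); PH=15.
def hk(ox,oz,th,y,off=None,ph=None):
    "tool pose which puts the held hook's origin at groove coords (ox,y,oz mm), bar raised th deg"
    G=R.from_euler("z",PAN["yaw"],degrees=True)
    g=G*R.from_euler("y",th,degrees=True)
    N=R.from_euler("y",-(PH if ph is None else ph),degrees=True)*R.from_euler("x",180,degrees=True)
    return PAN["o"]+G.apply(np.array([ox,y,oz])/1000)+g.apply(OFF if off is None else off), g*N
def held(off=None,ph=None):
    "where the held hook now is in the groove frame: ox,y,oz mm and raise deg"
    p,r=pose(); N=R.from_euler("y",-(PH if ph is None else ph),degrees=True)*R.from_euler("x",180,degrees=True)
    g=r*N.inv(); o=p-g.apply(OFF if off is None else off); G=R.from_euler("z",PAN["yaw"],degrees=True)
    return (G.inv().apply(o-PAN["o"])*1000).round(1), (G.inv()*g).as_rotvec(degrees=True).round(1)
def rows(way,y,**k):
    for w in way: print(w,go(*hk(*w,y,**k)))
E
python3 - <<'E'
from h import *
print(held())
rows([(-150,-10,0),(-110,-30,38),(-75,-44,40)],-60)
for w in [(-110,-30,38),(0,-42,0)]: t,r=hk(*w,-60); print(t)
E
```

```text
(array([-108.1,   66.7,   70.5]), array([ -2.5, -25.9,  -1.5]))
(-150, -10, 0) [-6.03, 12.85, 1.29, 2.78, -25.87, -0.81]
(-110, -30, 38) [0.68, 12.7, 3.91, 2.48, -63.86, -1.75]
(-75, -44, 40) [2.69, 12.53, 7.27, 2.45, -65.86, -1.8]
[0.45013235 0.04686206 0.23259979]
[0.5314087  0.03543942 0.1765    ]
```

```bash
python3 -m creep '[[-2,4,0.5,1,-8,0,0.5],[-4,8,1,2,-16,0,0.5],[-6,12.8,1.3,2.7,-24,-0.8,0.5],[-5,12.8,1.5,2.6,-32,-1,0.5],[-4,12.8,2,2.5,-40,-1.2,0.5],[-2,12.7,3,2.5,-48,-1.4,0.5],[-1,12.7,3.5,2.5,-56,-1.6,0.5],[0.7,12.7,3.9,2.5,-64,-1.8,0.5],[0.7,12.7,3.9,2.5,-64,-1.8,0.5],[0.7,12.7,3.9,2.5,-64,-1.8,0.5]]'
python3 - <<'E'
from h import *
print(held()); print(bot.observe()["joint_positions"].round(2))
rows([(-75,-46,40),(-60,-40,40),(-54,-34,42),(-47,-29,42),(-40,-22,42),(-35,-21,40),(-30,-21,38)],-60)
E
```

```text
clock: 11.55
tool_pos: [0.4517, 0.0459, 0.2304]
eef_rot: [-3.141, 0.408, -0.14]
wrist_force: [0.6, -0.2, -2.7]
opening: 0.007
finger_force: 99.5
(array([-108.7,  -60.8,  -32.6]), array([ 0.1, 38.4, -0. ]))
[-0.09  0.33 -0.01  1.54 -0.09  1.68 -1.8 ]
(-75, -46, 40) [3.74, -0.08, -0.3, -0.06, -1.61, -0.03]
(-60, -40, 40) [4.88, -0.08, -1.45, -0.06, -1.61, -0.03]
(-54, -34, 42) [5.33, -0.08, -2.48, -0.06, -3.61, -0.03]
(-47, -29, 42) [5.78, -0.08, -3.22, -0.06, -3.61, -0.03]
(-40, -22, 42) [6.14, -0.09, -4.14, -0.06, -3.61, -0.03]
(-35, -21, 40) [6.42, -0.09, -4.19, -0.06, -1.61, -0.03]
(-30, -21, 38) [6.74, -0.09, -4.14, -0.06, 0.39, -0.03]
```

```bash
python3 -m creep '[[2,-0.1,0,0,-1,0,0.5],[3.7,-0.1,-0.3,0,-1.6,0,0.5],[4.9,-0.1,-1.4,0,-1.6,0,0.5],[5.3,-0.1,-2.5,0,-3.6,0,0.5],[5.3,-0.1,-2.5,0,-3.6,0,0.5],[5.3,-0.1,-2.5,0,-3.6,0,0.5]]'
python3 - <<'E'
from h import *
print(held()); tp=pose(); a=cams.camera("wrist"); b=cams.camera("scene")
c=cv2.resize(b[150:300,350:500],(600,600)); cv2.imwrite("pics/m6.png",np.hstack([cv2.resize(a,(400,300)),cv2.resize(c,(400,400))[:300]])[:,:,::-1])
cv2.imwrite("pics/w6.png",a[:,:,::-1])
rows([(-47,-29,42),(-40,-22,42),(-35,-21,40),(-30,-21,38),(-24,-26,32),(-18,-30,24)],-60)
E
```

```text
clock: 12.15
tool_pos: [0.5083, 0.0403, 0.2353]
eef_rot: [-3.14, 0.463, -0.137]
wrist_force: [-0.2, -0.3, -2.7]
opening: 0.0067
finger_force: 99.6
(array([-55.4, -58.2, -30.3]), array([ 0. , 41.5,  0.2]))
(-47, -29, 42) [0.78, 0.18, -0.57, 0.01, -0.39, 0.18]
(-40, -22, 42) [1.09, 0.19, -1.51, 0.01, -0.39, 0.18]
(-35, -21, 40) [1.36, 0.19, -1.58, 0.01, 1.61, 0.18]
(-30, -21, 38) [1.69, 0.19, -1.55, 0.01, 3.61, 0.18]
(-24, -26, 32) [2.14, 0.19, -0.59, -0.0, 9.61, 0.18]
(-18, -30, 24) [2.57, 0.19, 0.58, -0.02, 17.61, 0.18]
```

View pics/m6.png

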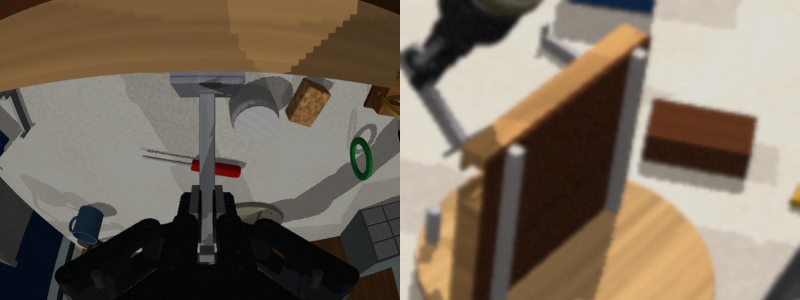

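```bash
python3 -m creep '[[0.2,0,0.2,0,-0.4,0,0.5],[0.4,0,0,0,-0.4,0,0.5],[0.8,0,-0.5,0,-0.4,0,0.5],[0.8,0,-0.5,0,-0.4,0,0.5],[0.8,0,-0.5,0,-0.4,0,0.5]]'
python3 - <<'E'
from h import *
print(held())
rows([(-40,-22,42),(-35,-21,40),(-30,-21,38),(-24,-26,32),(-18,-30,24)],-60)
E
```

```text
clock: 12.75
tool_pos: [0.5179, 0.0394, 0.236]
eef_rot: [-3.141, 0.472, -0.136]
wrist_force: [0.4, 0.2, -2.4]
opening: 0.0073
finger_force: 99.6
(array([-46.4, -57.7, -30. ]), array([-0. , 42.1,  0.2]))
(-40, -22, 42) [0.2, 0.21, -1.0, 0.06, 0.07, 0.17]
(-35, -21, 40) [0.47, 0.21, -1.06, 0.05, 2.07, 0.18]
(-30, -21, 38) [0.8, 0.21, -1.04, 0.05, 4.07, 0.18]
(-24, -26, 32) [1.26, 0.21, -0.08, 0.04, 10.07, 0.18]
(-18, -30, 24) [1.7, 0.21, 1.08, 0.03, 18.07, 0.18]
```

```bash
python3 -m creep '[[0.1,0,-0.5,0,0,0,0.5],[0.2,0,-1,0,0,0,0.5],[0.5,0,-1.05,0,2,0,0.5],[0.8,0,-1.05,0,4,0,0.5],[0.8,0,-1.05,0,4,0,0.5],[0.8,0,-1.05,0,4,0,0.5]]'
python3 - <<'E'
from h import *
print(held())
rows([(-30,-21,38),(-24,-26,32),(-18,-30,24),(-14,-34,16),(-8,-37,8),(-4,-39,2),(-1,-41,0)],-60)
E
```

```text
clock: 13.35
tool_pos: [0.5294, 0.0378, 0.2422]
eef_rot: [-3.141, 0.403, -0.136]
wrist_force: [0.5, 0.6, -1.6]
opening: 0.0069
finger_force: 99.5
(array([-30.4, -57.7, -20.5]), array([-0. , 38.1,  0.2]))
(-30, -21, 38) [0.04, 0.21, 0.04, 0.04, 0.11, 0.18]
(-24, -26, 32) [0.44, 0.21, 1.03, 0.03, 6.11, 0.18]
(-18, -30, 24) [0.79, 0.21, 2.22, 0.02, 14.11, 0.19]
(-14, -34, 16) [1.12, 0.21, 3.53, 0.0, 22.11, 0.19]
(-8, -37, 8) [1.75, 0.21, 4.69, -0.01, 30.11, 0.19]
(-4, -39, 2) [2.26, 0.21, 5.55, -0.02, 36.11, 0.19]
(-1, -41, 0) [2.66, 0.21, 5.9, -0.02, 38.11, 0.19]
```

No contact so far; swing down.

```bash
python3 -m creep '[[0.45,0,1,0,6,0,0.5],[0.6,0,1.6,0,10,0,0.5],[0.8,0,2.2,0,14,0,0.5],[1.1,0,3.5,0,22,0,0.5],[1.1,0,3.5,0,22,0,0.5]]'
python3 -m creep '[[0,0,0,0,0,0,0.5]]'
python3 - <<'E'
from h import *
print(held())
rows([(-14,-34,16),(-8,-37,8),(-4,-39,2),(-1,-41,0),(1,-42,0)],-60)
E
```

```text
clock: 13.85
tool_pos: [0.5208, 0.0386, 0.202]
eef_rot: [3.141, 0.023, -0.135]
wrist_force: [-0.9, 0.7, -2.3]
opening: 0.0072
finger_force: 99.5
clock: 13.95
tool_pos: [0.525, 0.0384, 0.2059]
eef_rot: [-3.141, 0.022, -0.136]
wrist_force: [0.1, 0.2, -1.7]
opening: 0.0072
finger_force: 99.5
(array([-15.1, -57.7, -33.7]), array([-0. , 16.3,  0.2]))
(-14, -34, 16) [0.09, 0.21, 0.06, -0.02, 0.26, 0.2]
(-8, -37, 8) [0.24, 0.21, 1.37, -0.03, 8.26, 0.2]
(-4, -39, 2) [0.4, 0.21, 2.36, -0.04, 14.26, 0.2]
(-1, -41, 0) [0.64, 0.21, 2.83, -0.05, 16.26, 0.2]
(1, -42, 0) [0.84, 0.21, 2.92, -0.05, 16.26, 0.2]
```

```bash
python3 -m creep '[[0.1,0,0.7,0,4,0,0.5],[0.25,0,1.4,0,8.2,0,0.5],[0.4,0,2.3,0,14,0,0.5],[0.55,0,2.6,0,16,0,0.5],[0.55,0,2.6,0,16,0,0.5]]'
python3 -m creep '[[0,0,0,0,0,0,0.5]]'
python3 - <<'E'
from h import *
print(held()); print(bot.observe()["moment"])
rows([(-1,-41,0),(1,-42,0)],-60)
E
```

```text
clock: 14.45
tool_pos: [0.5314, 0.0377, 0.1797]
eef_rot: [-3.141, -0.259, -0.137]
wrist_force: [0.5, 0.6, -2.4]
opening: 0.0074
finger_force: 99.5
clock: 14.55
tool_pos: [0.5323, 0.0375, 0.1803]
eef_rot: [-3.141, -0.259, -0.138]
wrist_force: [0.6, 0.4, -1.8]
opening: 0.0072
finger_force: 99.5
(array([  0.5, -57.6, -38.4]), array([0. , 0.1, 0.1]))
[0.05137279 0.49334447 0.01580725]
(-1, -41, 0) [-0.23, 0.22, 0.23, -0.07, 0.14, 0.12]
(1, -42, 0) [-0.06, 0.22, 0.38, -0.07, 0.14, 0.12]
```

```bash
python3 -m creep '[[-0.05,0,0.2,0,0,0,0.5],[-0.1,0,0.35,0,0,0,0.5],[-0.1,0,0.35,0,0,0,0.5]]'
python3 - <<'E'
from h import *
print(held())
E
```

```text
clock: 14.85
tool_pos: [0.5316, 0.0375, 0.1757]
eef_rot: [-3.141, -0.261, -0.137]
wrist_force: [1.0, -1.4, -0.3]
opening: 0.0072
finger_force: 99.7
(array([ -0.2, -57.7, -42.9]), array([0. , 0.1, 0.2]))
```

```bash
python3 -m creep '[[0,0,0,0,0,0,1.5],[0,0,0,0,0,0,2.5],[0,0,0,0,0,0,2.5],[0,0,-2,0,0,0,2.5],[0,0,-5,0,0,0,2.5],[0,0,-9,0,0,0,2.5],[-2,-4,-13,0,6,0,2.5],[-4,-8,-14,0,14,0,2.5],[-4,-8,-14,0,20,0,2.5],[-4,-8,-14,0,20,0,2.5]]'
python3 - <<'E'
from h import *
tp=pose(); im=cams.camera("wrist"); cv2.imwrite("pics/w7.png",im[:,:,::-1]); np.save("tp7.npy",np.r_[tp[0],tp[1].as_quat()]); print(tp[0],tp[1].as_euler("xyz",True))
for p,s in spots("wrist","hook_a",3): print(p,s,onz("wrist",p,0,tp),onz("wrist",p,.158,tp))
for p,s in spots("wrist","groove",2): print(p,s,onz("wrist",p,.2,tp))
E
```

```text
clock: 15.85
tool_pos: [0.4808, 0.1408, 0.2934]
eef_rot: [3.129, -0.601, -0.124]
wrist_force: [-0.8, -0.1, -0.2]
opening: 0.0251
finger_force: 0.0
[0.4807789  0.14075125 0.29343842] [179.25282104 -34.44125055  -7.11780405]
[119.5, 298.8] 0.98 [0.55335321 0.41474898 0.        ] [0.5257242  0.31899042 0.158     ]
[435.6, 168.6] 0.71 [ 6.80960525e-01 -3.59125526e-02 -5.55111512e-17] [0.60841774 0.02694764 0.158     ]
[638.0, 270.7] 0.19 [ 4.82168687e-01 -3.65506802e-01 -5.55111512e-17] [ 0.4795944  -0.18663975  0.158     ]
[378.2, 142.0] 0.88 [0.61652603 0.08418185 0.2       ]
```

View pics/w7.png

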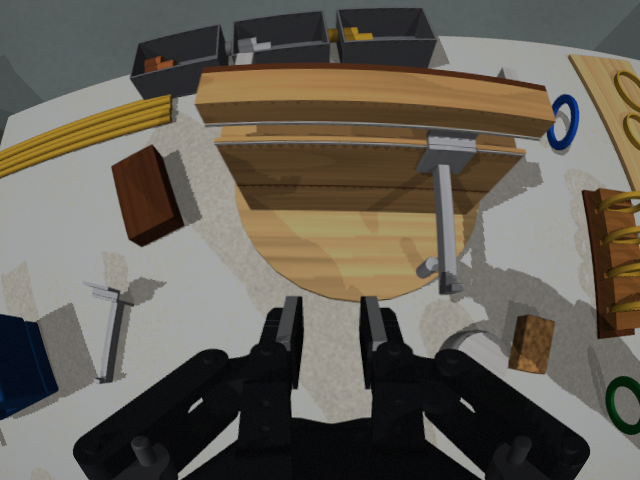

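Run:
```python
from h import *
print(go((.45,.44,.20),tool(-16)))
```

```text
[-11.52, -29.83, 3.41, -1.88, -34.23, 7.74]
```

```bash
python3 -m creep '[[-3,-5,0,0,-8,2,3],[-7,-9,1,-0.5,-16,4,3],[-9,-13,1,-1,-24,5,3],[-10,-18,2,-1.5,-30,6,3],[-11.5,-22,3,-1.9,-34.2,7.7,3],[-11.5,-26,3,-1.9,-34.2,7.7,3],[-11.5,-29.8,3.4,-1.9,-34.2,7.7,3],[-11.5,-29.8,3.4,-1.9,-34.2,7.7,3],[-11.5,-29.8,3.4,-1.9,-34.2,7.7,3],[-11.5,-29.8,3.4,-1.9,-34.2,7.7,3]]'
python3 - <<'E'
from h import *
tp=pose(); im=cams.camera("wrist"); cv2.imwrite("pics/w8.png",im[:,:,::-1]); np.save("tp8.npy",np.r_[tp[0],tp[1].as_quat()]); print(tp[0],tp[1].as_euler("xyz",True))
for p,s in spots("wrist","hook_a",3): print(p,s,onz("wrist",p,0,tp))
E
```

```text
clock: 17.0
tool_pos: [0.4523, 0.4381, 0.2003]
eef_rot: [3.141, -0.003, -0.282]
wrist_force: [0.6, 0.1, -0.3]
opening: 0.0298
finger_force: 0.0
[0.45232458 0.43810223 0.20026005] [ 1.79994309e+02 -1.49351467e-01 -1.61740610e+01]
[325.4, 98.2] 0.84 [0.550135   0.41419201 0.        ]
```

View pics/w8.png

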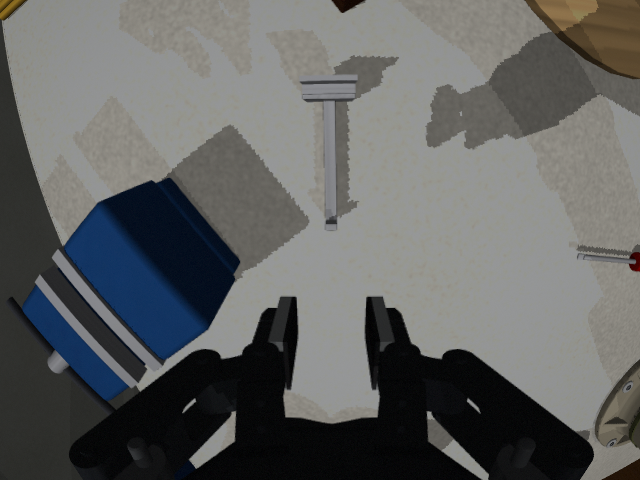

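Run:
```python
from h import *
tp=pose()
P=[(.0095,.02,.071),(.0095,-.02,.071),(-.109,0,.034)]
q,e=hookfit([(301,81),(357,75),(331,221)],P,[.55,.41,-16],tp); print(q,e)
print("vise",[onz("wrist",(240,265),z,tp) for z in (0,.08,.12)])
q[0]-=.001
r=tool(q[2],15); t=np.array([q[0],q[1],0])+R.from_euler("z",q[2],degrees=True).apply([-.078,0,.0165]);print(t)
print(go(t-.08*r.as_matrix()[:,2],r)); print(go(t,r))
```

```text
[  0.55098865   0.41083506 -14.95607931] 4.45327369313199
vise [array([0.4225185 , 0.54027161, 0.        ]), array([0.44855847, 0.5101423 , 0.08      ]), array([0.46157846, 0.49507764, 0.12      ])]
[0.47463098 0.43096519 0.0165    ]
[0.32, 0.14, 10.68, 0.13, 14.82, -1.16]
[2.36, 0.1, 18.42, 0.13, 14.82, -1.16]
```

```bash
python3 -m creep '[[0.3,0.1,5,0,8,-1.2,3],[0.3,0.1,10,0,15,-1.2,3],[0.3,0.1,10.7,0,15,-1.2,3],[0.9,0.1,13,0,15,-1.2,3],[1.4,0.1,15,0,15,-1.2,3],[1.9,0.1,17,0,15,-1.2,3],[2.2,0.1,18,0,15,-1.2,3],[2.3,0.1,18.4,0,15,-1.2,3],[2.3,0.1,18.4,0,15,-1.2,3]]' 20
python3 - <<'E'
from h import *
tp=pose(); im=cams.camera("wrist"); cv2.imwrite("pics/w9.png",im[:,:,::-1])
E
python3 -m creep '[[0,0,0,0,0,0,0.5],[0,0,0,0,0,0,0.5],[0,0,0,0,0,0,0.5],[0,0,0,0,0,0,0.5],[0,0,0,0,0,0,0.5],[0,0,0,0,0,0,0.5]]' 110
python3 - <<'E'
from h import *
p,r=pose(); np.save("g2.npy",p); print(go(p+[0,0,.15]),r.as_euler("xyz",True)); print(go((.44,.20,.28),tool(-8,42)))
E
```

```text
clock: 18.0
tool_pos: [0.4728, 0.4327, 0.0162]
eef_rot: [3.138, -0.264, -0.258]
wrist_force: [-0.6, 0.1, 0.1]
opening: 0.0299
finger_force: 0.0
clock: 18.65
tool_pos: [0.4726, 0.4339, 0.0173]
eef_rot: [3.14, -0.265, -0.257]
wrist_force: [-1.4, -0.8, 5.4]
opening: 0.0068
finger_force: 100.9
[3.93, 0.02, -14.48, 0.0, 0.0, 0.0] [179.93078666 -15.18107921 -14.72118609]
[9.57, 23.48, -24.6, 3.31, 26.79, -5.94]
```

```bash
python3 -m creep '[[0.5,0,-2,0,0,0,0.5],[1.3,0,-5,0,0,0,0.5],[2.6,0,-10,0,0,0,0.5],[3.9,0,-14.5,0,0,0,0.5],[5.5,6,-17,0,-4,-1,0.5],[5.5,11,-17,0,-8,-2,0.5],[5.5,15,-17,0,-12,-4,0.5],[5.5,15,-17,0,-12,-4,0.5]]'
python3 - <<'E'
from h import *
k=dict(off=[-.080,0,.0183]); print(pose()[0],held(**k)); rows([(-110,-30,38),(-75,-46,40)],58,**k)
E
```

```text
clock: 19.45
tool_pos: [0.4444, 0.2786, 0.1956]
eef_rot: [3.126, -0.053, -0.197]
wrist_force: [0.9, -0.1, -1.9]
opening: 0.0069
finger_force: 100.2
[0.44442052 0.27858641 0.19564176] (array([-123.7,  163.8,  -38.8]), array([-0.6, 12. , -3.4]))
(-110, -30, 38) [4.44, 10.9, -3.4, 0.33, -26.03, -3.46]
(-75, -46, 40) [8.08, 10.66, -1.78, 0.27, -28.03, -3.47]
```

```bash
python3 -m creep '[[1,3,-1,0,-7,-1,0.5],[2,6,-2,0,-14,-2,0.5],[3,9,-3,0,-21,-3,0.5],[4.4,10.9,-3.4,0.3,-26,-3.5,0.5],[4.4,10.9,-3.4,0.3,-26,-3.5,0.5],[6,10.8,-2.6,0.3,-27,-3.5,0.5],[8,10.7,-1.8,0.3,-28,-3.5,0.5],[8,10.7,-1.8,0.3,-28,-3.5,0.5],[8,10.7,-1.8,0.3,-28,-3.5,0.5]]'
python3 - <<'E'
from h import *
k=dict(off=[-.080,0,.0183]); print(held(**k)); rows([(-60,-42,40),(-54,-36,42),(-47,-30,42),(-40,-23,42),(-35,-21,40),(-30,-21,38)],58,**k)
E
```

```text
clock: 20.35
tool_pos: [0.4998, 0.1672, 0.218]
eef_rot: [-3.139, 0.436, -0.129]
wrist_force: [0.1, 0.1, -1.7]
opening: 0.0074
finger_force: 100.2
(array([-78.1,  66.7, -47.5]), array([-0.1, 40. ,  0.6]))
(-60, -42, 40) [1.4, 0.82, -1.26, 0.13, -0.03, 0.56]
(-54, -36, 42) [1.83, 0.83, -2.31, 0.14, -2.03, 0.55]
(-47, -30, 42) [2.21, 0.83, -3.15, 0.14, -2.03, 0.55]
(-40, -23, 42) [2.55, 0.84, -4.08, 0.14, -2.03, 0.55]
(-35, -21, 40) [2.78, 0.84, -4.22, 0.13, -0.03, 0.56]
(-30, -21, 38) [3.11, 0.84, -4.17, 0.12, 1.97, 0.56]
```

```bash
python3 -m creep '[[1.4,0.5,-1.2,0,0,0.5,0.5],[1.8,0.5,-2.2,0,-2,0.5,0.5],[2.2,0.5,-3.0,0,-2,0.5,0.5],[2.2,0.5,-3.0,0,-2,0.5,0.5],[2.2,0.5,-3.0,0,-2,0.5,0.5]]'
python3 - <<'E'
from h import *
k=dict(off=[-.080,0,.0183]); print(held(**k)); rows([(-40,-23,42),(-35,-21,40),(-30,-21,38),(-24,-26,32),(-18,-30,24),(-14,-34,16)],62,**k)
E
```

```text
clock: 20.85
tool_pos: [0.5313, 0.1582, 0.2368]
eef_rot: [3.141, 0.469, -0.137]
wrist_force: [0.0, -0.1, -1.6]
opening: 0.0074
finger_force: 100.4
(array([-47.9,  61.6, -30.2]), array([-0.1, 41.9,  0.1]))
(-40, -23, 42) [0.39, -0.04, -1.01, 0.1, -0.12, 0.11]
(-35, -21, 40) [0.61, -0.04, -1.16, 0.1, 1.88, 0.11]
(-30, -21, 38) [0.94, -0.04, -1.13, 0.1, 3.88, 0.11]
(-24, -26, 32) [1.39, -0.04, -0.15, 0.1, 9.88, 0.12]
(-18, -30, 24) [1.83, -0.05, 1.04, 0.09, 17.88, 0.12]
(-14, -34, 16) [2.25, -0.05, 2.36, 0.08, 25.88, 0.13]
```

```bash
python3 -m creep '[[0.2,0,-0.5,0,0,0,0.5],[0.4,0,-1,0,0,0,0.5],[0.6,0,-1.1,0,2,0,0.5],[0.95,0,-1.1,0,4,0,0.5],[0.95,0,-1.1,0,4,0,0.5],[0.95,0,-1.1,0,4,0,0.5]]'
python3 - <<'E'
from h import *
k=dict(off=[-.080,0,.0183]); print(held(**k)); rows([(-24,-26,32),(-18,-30,24),(-14,-34,16),(-8,-37,8),(-4,-39,2),(-1,-40,0)],62,**k)
E
```

```text
clock: 21.45
tool_pos: [0.545, 0.1557, 0.2423]
eef_rot: [3.14, 0.401, -0.138]
wrist_force: [0.2, -0.2, -2.7]
opening: 0.0073
finger_force: 100.3
(array([-29.5,  61. , -21.3]), array([-0.1, 38. ,  0.1]))
(-24, -26, 32) [0.33, -0.1, 0.99, 0.1, 5.97, 0.07]
(-18, -30, 24) [0.69, -0.1, 2.21, 0.1, 13.97, 0.07]
(-14, -34, 16) [1.01, -0.1, 3.55, 0.09, 21.97, 0.08]
(-8, -37, 8) [1.65, -0.11, 4.74, 0.09, 29.97, 0.09]
(-4, -39, 2) [2.17, -0.11, 5.62, 0.08, 35.97, 0.09]
(-1, -40, 0) [2.53, -0.11, 5.88, 0.08, 37.97, 0.09]
```

```bash
python3 -m creep '[[0.35,0,1,0,6,0,0.5],[0.5,0,1.6,0,10,0,0.5],[0.7,0,2.2,0,14,0,0.5],[1,0,3.5,0,22,0,0.5],[1.3,0,4.1,0,26,0,0.5],[1.6,0,4.7,0,30,0,0.5],[2.1,0,5.5,0,36,0,0.5],[2.4,0,5.7,0,38,0,0.5],[2.4,0,5.7,0,38,0,0.5],[2.4,0,5.7,0,38,0,0.5]]'
python3 - <<'E'
from h import *
k=dict(off=[-.080,0,.0183]); print(held(**k)); rows([(0,-42,0),(0,-43,0)],62,**k)
E
```

```text
clock: 22.45
tool_pos: [0.545, 0.1555, 0.1803]
eef_rot: [3.14, -0.261, -0.138]
wrist_force: [0.2, -0.0, -1.8]
opening: 0.0071
finger_force: 100.3
(array([ -1.3,  60.8, -38. ]), array([-0.1,  0. ,  0.1]))
(0, -42, 0) [0.02, -0.13, 0.42, 0.07, 0.02, 0.08]
(0, -43, 0) [-0.01, -0.13, 0.51, 0.07, 0.02, 0.08]
```

```bash
python3 -m creep '[[0,0,0.2,0,0,0,0.5],[0,0,0.4,0,0,0,0.5],[0,0,0.4,0,0,0,0.5]]'
python3 - <<'E'
from h import *
k=dict(off=[-.080,0,.0183]); print(held(**k))
E
```

```text
clock: 22.75
tool_pos: [0.5461, 0.1558, 0.176]
eef_rot: [3.14, -0.261, -0.138]
wrist_force: [-4.7, 2.3, -1.0]
opening: 0.0073
finger_force: 100.6
(array([ -0.2,  61.3, -42.3]), array([-0.1,  0. ,  0.1]))
```

```bash
python3 -m creep '[[0,0,0,0,0,0,1.5],[0,0,0,0,0,0,2.5],[0,0,0,0,0,0,2.5],[0,0,-2,0,0,0,2.5],[0,0,-5,0,0,0,2.5],[0,0,-9,0,0,0,2.5],[-3,4,-13,0,6,0,2.5],[-6,8,-14,0,14,0,2.5],[-8,8,-14,0,20,0,2.5],[-8,8,-14,0,20,0,2.5]]' 20
python3 - <<'E'
from h import *
tp=pose(); im=cams.camera("wrist"); cv2.imwrite("pics/w10.png",im[:,:,::-1]); np.save("tp10.npy",np.r_[tp[0],tp[1].as_quat()]); print(tp[0],tp[1].as_euler("xyz",True))
for p,s in spots("wrist","hook_a",3): print(p,s,onz("wrist",p,.158,tp))
for p,s in spots("wrist","groove",2): print(p,s,onz("wrist",p,.2,tp))
for y in (61,-58):
  G=R.from_euler("z",-8,degrees=True); print(proj("wrist",PAN["o"]+G.apply(np.array([(0,y,-42),(-4,y,-22),(-106,y,-22),(-112,y,-8)])/1000),tp))
E
```

```text
clock: 23.75
tool_pos: [0.4652, 0.112, 0.2627]
eef_rot: [3.118, -0.466, -0.144]
wrist_force: [0.7, -2.0, 0.3]
opening: 0.0246
finger_force: 0.0
[0.46521532 0.11203088 0.26274235] [178.64712338 -26.67490684  -8.24840045]
[405.7, 107.9] 0.85 [0.60977314 0.02677637 0.158     ]
[255.0, 108.2] 0.82 [0.6266493  0.14429273 0.158     ]
[635.9, 225.3] 0.43 [ 0.48432301 -0.18715882  0.158     ]
[330.6, 76.9] 0.92 [0.61889389 0.08635303 0.2       ]
[[254.97894267 109.48385135]
 [250.16297722 101.8047597 ]
 [243.9943807  240.22376796]
 [239.1773534  246.76488269]]
[[406.19078628 108.80139798]
 [412.16318615 101.22402994]
 [423.11505683 237.87791626]
 [429.35330807 244.17836134]]
```

View pics/w10.png

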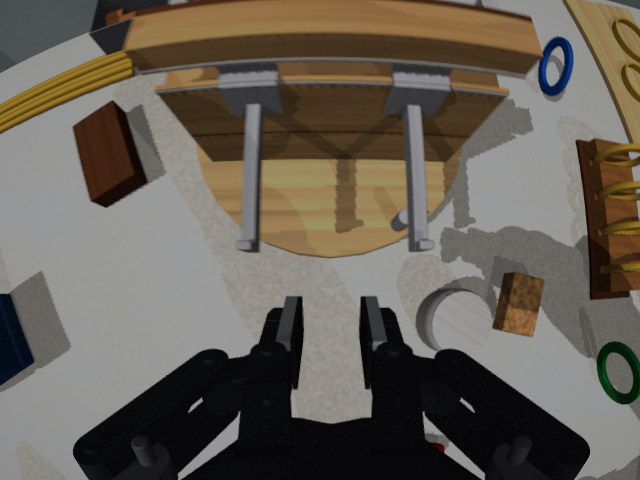

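Run:
```python
from h import *
print(go((.45,.10,.32),tool(-8)));print(go((.50,-.38,.28),tool(81)))
```

```text
[1.46, 1.83, -5.82, 0.98, -26.19, -0.18]
[10.1, 48.51, 3.71, 21.09, -19.91, -87.49]
```

```bash
python3 -m creep '[[0.5,0.5,-2,0.3,-8,0,3],[1,1,-4,0.6,-16,0,3],[1.5,1.8,-5.8,1,-24,0,3],[1.5,1.8,-5.8,1,-26.2,0,3],[1.5,1.8,-5.8,1,-26.2,0,3]]'
python3 - <<'E'
from h import *
print(go((.50,-.38,.28),tool(81)))
E
```

```text
clock: 24.4
tool_pos: [0.4526, 0.1026, 0.3207]
eef_rot: [-3.139, -0.0, -0.139]
wrist_force: [-0.6, 0.2, -0.9]
opening: 0.0299
finger_force: 0.0
[11.39, 47.15, 3.95, -0.11, -0.13, -88.98]
```

```bash
python3 -m creep '[[0,5,0,0,0,-8,3],[1,10,0,0,0,-16,3],[2,15,0,0,0,-24,3],[4,20,1,0,0,-32,3],[6,25,1,0,0,-40,3],[8,30,2,0,0,-48,3],[9,35,3,0,0,-56,3],[10,40,3,0,0,-64,3],[11.4,45,4,0,0,-72,3],[11.4,47,4,0,0,-80,3]]'
python3 -m creep '[[0,0,0,0,0,-4,3],[0,0,0,0,0,-9,3],[0,0,0,0,0,-9,3],[0,0,0,0,0,-9,3]]'
python3 - <<'E'
from h import *
tp=pose(); im=cams.camera("wrist"); cv2.imwrite("pics/w11.png",im[:,:,::-1]); print(tp[0],tp[1].as_euler("xyz",True))
for p,s in spots("wrist","ring_1",7): print("ring",np.round(p),s,onz("wrist",p,.057,tp))
for p,s in spots("wrist","rack",1): print("rack",p,s,onz("wrist",p,0,tp))
for d in cams.look_for("wrist","ring_1")[:7]: print(np.round(d["extent"]),round(d["score"],2))
E
```

```text
clock: 25.4
tool_pos: [0.4963, -0.3241, 0.2857]
eef_rot: [3.14, -0.001, 1.16]
wrist_force: [0.5, -0.2, -0.2]
opening: 0.0301
finger_force: 0.0
clock: 25.8
tool_pos: [0.4955, -0.3231, 0.2859]
eef_rot: [3.141, -0.001, 1.307]
wrist_force: [0.9, -0.1, -0.1]
opening: 0.0298
finger_force: 0.0
[ 0.49550446 -0.32311856  0.28591934] [ 1.79938012e+02 -6.51023843e-02  7.48863947e+01]
ring [146. 182.] 0.96 [ 0.31035083 -0.24721053  0.057     ]
ring [314. 179.] 0.91 [ 0.48505897 -0.29616998  0.057     ]
ring [364. 171.] 0.9 [ 0.53461553 -0.30133822  0.057     ]
ring [198. 290.] 0.89 [ 0.3234668  -0.37923911  0.057     ]
ring [418. 173.] 0.81 [ 0.58621536 -0.31640638  0.057     ]
ring [263. 182.] 0.71 [ 0.4355282  -0.28594245  0.057     ]
ring [526.  89.] 0.64 [ 0.72350221 -0.25517476  0.057     ]
rack [339.0, 166.5] 0.87 [ 0.51093376 -0.29826471  0.        ]
[109. 164. 182. 204.] 0.91
[175. 261. 223. 321.] 0.84
[250. 139. 273. 227.] 0.78
[408. 130. 425. 215.] 0.76
[234. 125. 441. 214.] 0.73
[356. 127. 373. 219.] 0.68
[429. 413. 437. 428.] 0.41
```

View pics/w11.png

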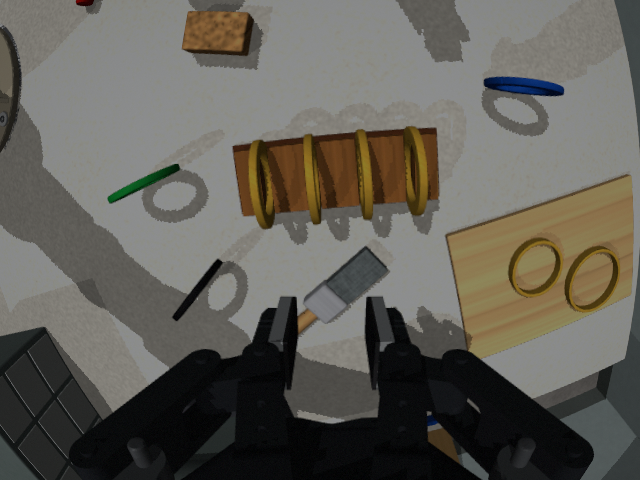

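```bash
cat >> h.py <<'E'
RC=np.array([.5104,-.2999]); RY=-10.5
def ring(i,z=.101):
    "tool pose on top of ring i=0..3"
    d=R.from_euler("z",RY,degrees=True).apply([(-75,-25,25,75)[i]/1000,0,0]); return (*(RC+d[:2]),z),tool(RY+90)
def hang(x,y,z):
    "tool pose with held ring at hook bar x, groove y (mm), TCP height z"
    q=PAN["o"]+R.from_euler("z",PAN["yaw"],degrees=True).apply([x/1000,y/1000,0]); return (q[0],q[1],z),tool(PAN["yaw"]+90)
E
python3 - <<'E'
from h import *
for z in (.15,.101): print(go(*ring(0,z)))
E
```

```text
[2.09, -6.61, 13.6, 0.04, -0.07, -4.62]
[2.08, -6.62, 18.5, 0.04, -0.07, -4.62]
```

```bash
python3 -m creep '[[1,-4,2,0,0,-3,3],[2.1,-6.6,6,0,0,-4.6,3],[2.1,-6.6,10,0,0,-4.6,3],[2.1,-6.6,13.6,0,0,-4.6,3],[2.1,-6.6,15,0,0,-4.6,3],[2.1,-6.6,17,0,0,-4.6,3],[2.1,-6.6,18.5,0,0,-4.6,3],[2.1,-6.6,18.5,0,0,-4.6,3]]'
python3 -m creep '[[0,0,0,0,0,0,0.3],[0,0,0,0,0,0,0.3],[0,0,0,0,0,0,0.3],[0,0,0,0,0,0,0.3],[0,0,0,0,0,0,0.3],[0,0,0,0,0,0,0.3]]' 70
python3 - <<'E'
from h import *
p,_=pose(); print(p,ring(0)[0]); print(go(p+[0,0,.15])); print(go(*hang(-170,-58,.26)))
E
```

```text
clock: 26.8
tool_pos: [0.4353, -0.2857, 0.0989]
eef_rot: [-3.138, -0.002, 1.387]
wrist_force: [0.3, -0.4, 0.5]
opening: 0.0299
finger_force: 0.0
clock: 27.4
tool_pos: [0.437, -0.287, 0.1017]
eef_rot: [3.14, -0.001, 1.387]
wrist_force: [-0.2, 2.0, 6.3]
opening: 0.0056
finger_force: 71.0
[ 0.43698367 -0.28703696  0.10169657] (np.float64(0.4366558819327034), np.float64(-0.2862323355880889), 0.101)
[0.01, 0.03, -15.0, 0.0, 0.0, 0.0]
[33.24, -5.78, -15.81, 0.11, -0.05, -2.53]
```

```bash
python3 -m creep '[[0,0,-5,0,0,0,0.3],[0,0,-10,0,0,0,0.3],[0,0,-15,0,0,0,0.3],[4,-1,-15.8,0,0,-0.5,0.3],[9,-2,-15.8,0,0,-1,0.3],[14,-3,-15.8,0,0,-1.5,0.3],[19,-4,-15.8,0,0,-2,0.3],[24,-5,-15.8,0,0,-2.5,0.3],[29,-5.8,-15.8,0,0,-2.5,0.3],[33.2,-5.8,-15.8,0,0,-2.5,0.3]]'
python3 -m creep '[[0,0,0,0,0,0,0.3],[0,0,0,0,0,0,0.3],[0,0,0,0,0,0,0.3]]'
python3 - <<'E'
from h import *
print(pose()[0]);
for a in [(-150,-58,.213),(-50,-58,.213),(-50,-58,.190),(-50,-58,.187)]: print(a,go(*hang(*a)))
E
```

```text
clock: 28.4
tool_pos: [0.4389, 0.0524, 0.2592]
eef_rot: [3.141, -0.001, 1.431]
wrist_force: [1.5, 0.0, -1.9]
opening: 0.0056
finger_force: 70.0
clock: 28.7
tool_pos: [0.4398, 0.0489, 0.2589]
eef_rot: [-3.141, -0.001, 1.429]
wrist_force: [0.6, -0.1, -2.3]
opening: 0.0056
finger_force: 70.0
[0.43982361 0.04892371 0.25888765]
(-150, -58, 0.213) [0.14, 2.06, 4.59, -0.02, -0.04, -0.12]
(-50, -58, 0.213) [0.16, 12.06, 4.58, -0.02, -0.04, -0.12]
(-50, -58, 0.19) [0.16, 12.06, 6.88, -0.02, -0.04, -0.12]
(-50, -58, 0.187) [0.16, 12.06, 7.18, -0.02, -0.04, -0.12]
```

```bash
python3 -m creep '[[0.1,1,3,0,0,0,0.3],[0.1,2,4.6,0,0,0,0.3],[0.1,3,4.6,0,0,0,0.3],[0.1,5,4.6,0,0,0,0.3],[0.1,7,4.6,0,0,0,0.3],[0.1,9,4.6,0,0,0,0.3],[0.1,11,4.6,0,0,0,0.3],[0.1,12,4.6,0,0,0,0.3],[0.1,12,5.5,0,0,0,0.3],[0.1,12,6.6,0,0,0,0.3]]'
python3 -m creep '[[0,0,0,0,0,0,0.3],[0,0,0.2,0,0,0,0.3]]'
python3 - <<'E'
from h import *
print(pose()[0]); print(go(*hang(-50,-58,.187)))
E
```

```text
clock: 29.7
tool_pos: [0.5588, 0.0342, 0.1929]
eef_rot: [3.141, -0.001, 1.43]
wrist_force: [-0.8, 0.5, -2.1]
opening: 0.0053
finger_force: 70.0
clock: 29.9
tool_pos: [0.5582, 0.0346, 0.191]
eef_rot: [-3.141, -0.001, 1.431]
wrist_force: [-2.4, 0.2, -0.8]
opening: 0.0057
finger_force: 70.0
[0.55816835 0.03459726 0.19102067]
[-0.09, 0.14, 0.4, -0.03, -0.07, -0.01]
```

```bash
python3 -m creep '[[0,0,0.2,0,0,0,0.3],[0,0,0.2,0,0,0,0.3]]'
python3 -m creep '[[0,0,0.15,0,0,0,0.3],[0,0,0.15,0,0,0,0.3]]'
```

```text
clock: 30.1
tool_pos: [0.5586, 0.0342, 0.1906]
eef_rot: [3.141, -0.001, 1.43]
wrist_force: [-5.6, -1.4, 5.2]
opening: 0.0054
finger_force: 70.8
clock: 30.3
tool_pos: [0.5588, 0.0338, 0.1903]
eef_rot: [3.139, -0.001, 1.43]
wrist_force: [-10.0, -3.5, 13.4]
opening: 0.0055
finger_force: 71.7
```

```bash
python3 -m creep '[[0,0,-0.3,0,0,0,0.3],[0,0,-0.3,0,0,0,1],[0,0,-0.3,0,0,0,2.4],[0,0,-0.3,0,0,0,2.4],[0,0,-1.5,0,0,0,2.4],[0,0,-4,0,0,0,2.4],[0,0,-9,0,0,0,2.4],[-4,-4,-11,0,0,0,2.4],[-9,-8,-11,0,0,0,3],[-14,-10,-11,0,0,0,3]]' 20
python3 - <<'E'
from h import *
print(pose()[0])
im=cams.camera("top")
for p,s in spots("top","hook_a",4): print("hook",p,s,onz("top",p,.158))
for p,s in spots("top","ring_1",9): print("ring",p,s,onz("top",p,.147))
for z in (.15,.101): print(go(*ring(1,z)))
E
```

```text
clock: 31.3
tool_pos: [0.455, -0.0685, 0.2989]
eef_rot: [3.138, -0.002, 1.433]
wrist_force: [0.4, -0.8, 0.3]
opening: 0.03
finger_force: 0.0
[ 0.4549707  -0.06851336  0.29893838]
hook [270.7, 207.3] 0.68 [0.60771519 0.02921536 0.158     ]
hook [220.8, 197.1] 0.63 [0.63338232 0.14770112 0.158     ]
hook [330.6, 287.5] 0.56 [ 0.41711989 -0.11083965  0.158     ]
ring [441.7, 326.7] 0.81 [ 0.32435091 -0.36833356  0.147     ]
ring [405.1, 264.0] 0.63 [ 0.47127634 -0.28664442  0.147     ]
ring [389.9, 338.0] 0.63 [ 0.29936487 -0.24744538  0.147     ]
ring [535.2, 238.8] 0.57 [ 0.52817961 -0.59506192  0.147     ]
ring [384.7, 171.8] 0.56 [ 0.69327861 -0.24285419  0.147     ]
ring [270.5, 226.5] 0.51 [0.56343632 0.03069322 0.147     ]
ring [407.2, 222.2] 0.47 [ 0.57067535 -0.29389871  0.147     ]
ring [408.4, 246.4] 0.45 [ 0.51288178 -0.29538597  0.147     ]
[-21.69, 6.28, 14.87, 0.2, -0.09, 2.14]
[-21.7, 6.26, 19.77, 0.2, -0.09, 2.14]
```

```bash
python3 -m creep '[[-5,1,0,0,0,0,3],[-10,2,2,0,0,1,3],[-15,4,4,0,0,2,3],[-20,6,7,0,0,2,3],[-21.7,6.3,10,0,0,2,3],[-21.7,6.3,14.9,0,0,2,3],[-21.7,6.3,17,0,0,2,3],[-21.7,6.3,19,0,0,2,3],[-21.7,6.3,19.8,0,0,2,3],[-21.7,6.3,19.8,0,0,2,3]]'
python3 -m creep '[[0,0,0,0,0,0,0.3],[0,0,0,0,0,0,0.3],[0,0,0,0,0,0,0.3],[0,0,0,0,0,0,0.3],[0,0,0,0,0,0,0.3],[0,0,0,0,0,0,0.3]]' 70
python3 - <<'E'
from h import *
p,_=pose(); print(p,ring(1)[0]); print(go(*hang(-170,-58,.26)))
E
```

```text
clock: 32.45
tool_pos: [0.4881, -0.2912, 0.0981]
eef_rot: [-3.14, -0.002, 1.397]
wrist_force: [-0.7, -0.4, 0.4]
opening: 0.0298
finger_force: 0.0
clock: 33.05
tool_pos: [0.4884, -0.2923, 0.1004]
eef_rot: [3.139, -0.001, 1.396]
wrist_force: [-1.3, 1.2, 7.5]
opening: 0.0055
finger_force: 70.6
[ 0.48840755 -0.29232204  0.10035709] (np.float64(0.4858186273109011), np.float64(-0.2953441118626963), 0.101)
[32.91, -10.64, -15.95, 0.13, -0.06, -2.03]
```

```bash
python3 -m creep '[[0,0,-5,0,0,0,0.3],[0,0,-10,0,0,0,0.3],[0,0,-15,0,0,0,0.3],[4,-2,-15.9,0,0,-0.5,0.3],[9,-4,-15.9,0,0,-1,0.3],[14,-6,-15.9,0,0,-1.5,0.3],[19,-8,-15.9,0,0,-2,0.3],[24,-10,-15.9,0,0,-2,0.3],[29,-10.6,-15.9,0,0,-2,0.3],[32.9,-10.6,-15.9,0,0,-2,0.3]]'
python3 -m creep '[[0,0,0,0,0,0,0.3],[0,0,0,0,0,0,0.3],[0,0,0,0,0,0,0.3]]'
python3 - <<'E'
from h import *
print(pose()[0]);
for a in [(-150,-58,.212),(-82,-58,.212),(-82,-58,.192),(-82,-58,.189)]: print(a,go(*hang(*a)))
E
```

```text
clock: 34.05
tool_pos: [0.4392, 0.0478, 0.2591]
eef_rot: [3.14, -0.002, 1.43]
wrist_force: [1.2, 0.1, -1.9]
opening: 0.0056
finger_force: 69.5
clock: 34.35
tool_pos: [0.4401, 0.0448, 0.2584]
eef_rot: [3.141, -0.001, 1.429]
wrist_force: [-0.4, -0.1, -1.3]
opening: 0.0053
finger_force: 69.5
[0.44014419 0.04483309 0.2583557 ]
(-150, -58, 0.212) [0.54, 1.97, 4.64, 0.02, -0.05, -0.11]
(-82, -58, 0.212) [0.55, 8.77, 4.64, 0.02, -0.05, -0.11]
(-82, -58, 0.192) [0.55, 8.76, 6.64, 0.02, -0.05, -0.11]
(-82, -58, 0.189) [0.55, 8.76, 6.94, 0.02, -0.05, -0.11]
```

```bash
python3 -m creep '[[0.5,1,3,0,0,0,0.3],[0.5,2,4.6,0,0,0,0.3],[0.5,3,4.6,0,0,0,0.3],[0.5,5,4.6,0,0,0,0.3],[0.5,7,4.6,0,0,0,0.3],[0.5,8.7,4.6,0,0,0,0.3],[0.5,8.7,4.6,0,0,0,0.3],[0.5,8.7,5.5,0,0,0,0.3],[0.5,8.7,6.6,0,0,0,0.3],[0.5,8.7,6.6,0,0,0,0.3]]'
python3 -m creep '[[0,0,0.2,0,0,0,0.3],[0,0,0.2,0,0,0,0.3]]'
python3 -m creep '[[0,0,0.1,0,0,0,0.3],[0,0,0.1,0,0,0,0.3]]'
```

```text
clock: 35.35
tool_pos: [0.5254, 0.0387, 0.1903]
eef_rot: [-3.138, -0.0, 1.431]
wrist_force: [-0.1, -0.3, -2.9]
opening: 0.0055
finger_force: 69.5
clock: 35.55
tool_pos: [0.5268, 0.039, 0.1903]
eef_rot: [3.141, -0.001, 1.431]
wrist_force: [0.3, -0.1, -1.9]
opening: 0.0057
finger_force: 69.5
clock: 35.75
tool_pos: [0.527, 0.039, 0.1895]
eef_rot: [3.141, -0.001, 1.431]
wrist_force: [0.1, 1.1, -1.6]
opening: 0.0058
finger_force: 69.5
```

```bash
python3 -m creep '[[0,0,0.2,0,0,0,0.3],[0,0,0.2,0,0,0,0.3]]'
python3 -m creep '[[0,0,0.15,0,0,0,0.3],[0,0,0.15,0,0,0,0.3]]'
```

```text
clock: 35.95
tool_pos: [0.5274, 0.0389, 0.1883]
eef_rot: [3.14, -0.002, 1.431]
wrist_force: [-2.3, -1.2, 4.6]
opening: 0.006
finger_force: 70.3
clock: 36.15
tool_pos: [0.5276, 0.039, 0.1879]
eef_rot: [3.139, -0.002, 1.431]
wrist_force: [-5.5, -1.7, 12.2]
opening: 0.0055
finger_force: 71.2
```

Contact; release and retreat toward ring 3.

```bash
python3 -m creep '[[0,0,-0.3,0,0,0,0.3],[0,0,-0.3,0,0,0,1],[0,0,-0.3,0,0,0,2.2],[0,0,-0.3,0,0,0,2.2],[0,0,-1.5,0,0,0,2.2],[0,0,-4,0,0,0,2.2],[0,0,-9,0,0,0,2.2],[-4,-2,-11,0,0,0,2.2],[-9,-2,-11,0,0,0,3],[-14,-2,-11,0,0,0,3]]' 20
python3 - <<'E'
from h import *
print(pose()[0])
im=cams.camera("top")
for p,s in spots("top","hook_a",4): print("hook",p,s,onz("top",p,.158))
for p,s in spots("top","ring_1",9): print("ring",p,s,onz("top",p,.147))
for z in (.15,.101): print(go(*ring(2,z)))
E
```

```text
clock: 37.15
tool_pos: [0.4876, -0.0981, 0.298]
eef_rot: [3.138, -0.002, 1.433]
wrist_force: [1.0, -1.4, 0.1]
opening: 0.0299
finger_force: 0.0
[ 0.48756686 -0.09807389  0.29796854]
hook [220.6, 197.8] 0.69 [0.63170081 0.14815503 0.158     ]
hook [274.2, 205.8] 0.6 [0.61123298 0.02093887 0.158     ]
ring [406.0, 244.6] 0.79 [ 0.51721232 -0.28982056  0.147     ]
ring [268.4, 227.9] 0.73 [0.56012631 0.03567278 0.147     ]
ring [438.8, 328.7] 0.72 [ 0.31980205 -0.36146341  0.147     ]
ring [388.9, 338.8] 0.67 [ 0.29754821 -0.24508894  0.147     ]
ring [534.6, 239.7] 0.66 [ 0.52605206 -0.59354604  0.147     ]
ring [264.3, 242.0] 0.64 [0.52650591 0.04527745 0.147     ]
ring [410.4, 222.3] 0.52 [ 0.57036347 -0.30148     0.147     ]
ring [384.5, 168.9] 0.51 [ 0.70038196 -0.24250953  0.147     ]
[-19.41, 7.73, 14.69, 0.1, -0.03, 2.04]
[-19.41, 7.72, 19.59, 0.1, -0.03, 2.04]
```

```bash
python3 -m creep '[[-5,2,0,0,0,0,3],[-10,4,2,0,0,1,3],[-15,6,4,0,0,2,3],[-19.4,7.7,7,0,0,2,3],[-19.4,7.7,11,0,0,2,3],[-19.4,7.7,14.7,0,0,2,3],[-19.4,7.7,17,0,0,2,3],[-19.4,7.7,19,0,0,2,3],[-19.4,7.7,19.6,0,0,2,3],[-19.4,7.7,19.6,0,0,2,3]]'
python3 -m creep '[[0,0,0,0,0,0,0.3],[0,0,0,0,0,0,0.3],[0,0,0,0,0,0,0.3],[0,0,0,0,0,0,0.3],[0,0,0,0,0,0,0.3],[0,0,0,0,0,0,0.3]]' 70
python3 - <<'E'
from h import *
p,_=pose(); print(p,ring(2)[0]); print(go(*hang(-180,-58,.27)),go(*hang(-180,61,.27)))
E
```

```text
clock: 38.3
tool_pos: [0.5372, -0.2984, 0.099]
eef_rot: [-3.14, -0.002, 1.397]
wrist_force: [-0.4, -0.9, 0.5]
opening: 0.0302
finger_force: 0.0
clock: 38.9
tool_pos: [0.5376, -0.2999, 0.101]
eef_rot: [3.139, -0.001, 1.396]
wrist_force: [-1.1, 2.2, 7.1]
opening: 0.0053
finger_force: 70.5
[ 0.53756347 -0.29989891  0.10104986] (np.float64(0.5349813726890988), np.float64(-0.3044558881373037), 0.101)
[32.77, -16.6, -16.9, 0.15, -0.06, -2.03] [44.66, -17.02, -16.89, 0.15, -0.06, -2.03]
```

```bash
python3 -m creep '[[0,0,-5,0,0,0,0.3],[0,0,-10,0,0,0,0.3],[0,0,-15,0,0,0,0.3],[4,-3,-17,0,0,-0.5,0.3],[8,-6,-17,0,0,-1,0.3],[12,-9,-17,0,0,-1.5,0.3],[16,-12,-17,0,0,-2,0.3],[20,-15,-17,0,0,-2,0.3],[25,-16.8,-17,0,0,-2,0.3],[30,-17,-17,0,0,-2,0.3]]'
python3 -m creep '[[5,0,0,0,0,0,0.3],[10,0,0,0,0,0,0.3],[14.6,0,0,0,0,0,0.3],[14.6,0,0,0,0,0,0.3],[14.6,0,0,0,0,0,0.3]]'
python3 - <<'E'
from h import *
print(pose()[0]);
for a in [(-150,61,.212),(-50,61,.212),(-50,61,.192),(-50,61,.189)]: print(a,go(*hang(*a)))
E
```

```text
clock: 39.9
tool_pos: [0.4192, 0.02, 0.2706]
eef_rot: [3.14, -0.002, 1.429]
wrist_force: [2.1, -0.0, -2.7]
opening: 0.0054
finger_force: 69.5
clock: 40.4
tool_pos: [0.4411, 0.1645, 0.2698]
eef_rot: [-3.142, -0.001, 1.433]
wrist_force: [-0.4, -1.3, -2.2]
opening: 0.0053
finger_force: 69.5
[0.4410688  0.1644804  0.26980029]
(-150, 61, 0.212) [0.56, 3.54, 5.78, -0.0, -0.06, 0.13]
(-50, 61, 0.212) [0.54, 13.54, 5.78, -0.0, -0.06, 0.13]
(-50, 61, 0.192) [0.54, 13.54, 7.78, -0.0, -0.06, 0.13]
(-50, 61, 0.189) [0.54, 13.54, 8.08, -0.0, -0.06, 0.13]
```

```bash
python3 -m creep '[[0.4,1.5,3,0,0,0,0.3],[0.5,3,5.7,0,0,0,0.3],[0.5,4,5.7,0,0,0,0.3],[0.5,6,5.7,0,0,0,0.3],[0.5,8,5.7,0,0,0,0.3],[0.5,10,5.7,0,0,0,0.3],[0.5,12,5.7,0,0,0,0.3],[0.5,13.5,5.7,0,0,0,0.3],[0.5,13.5,6.7,0,0,0,0.3],[0.5,13.5,7.6,0,0,0,0.3]]'
python3 -m creep '[[0,0,0,0,0,0,0.3],[0,0,0.2,0,0,0,0.3]]'
python3 -m creep '[[0,0,0.2,0,0,0,0.3],[0,0,0.2,0,0,0,0.3]]'
```

```text
clock: 41.4
tool_pos: [0.5759, 0.1488, 0.1942]
eef_rot: [3.141, -0.001, 1.429]
wrist_force: [-0.6, 0.4, -1.6]
opening: 0.0055
finger_force: 69.5
clock: 41.6
tool_pos: [0.5751, 0.1497, 0.1923]
eef_rot: [-3.142, -0.001, 1.431]
wrist_force: [-1.4, -0.4, 0.2]
opening: 0.0058
finger_force: 69.7
clock: 41.8
tool_pos: [0.5759, 0.1504, 0.1917]
eef_rot: [3.139, -0.003, 1.431]
wrist_force: [-0.9, 0.4, 5.9]
opening: 0.0054
finger_force: 70.4
```

```bash
python3 -m creep '[[0,0,0,0,0,0,0.3],[0,0,0,0,0,0,1],[0,0,0,0,0,0,2.4],[0,0,0,0,0,0,2.4],[0,0,-1.5,0,0,0,2.4],[0,0,-4,0,0,0,2.4],[0,0,-9,0,0,0,2.4],[-4,-4,-11,0,0,0,2.4],[-9,-4,-11,0,0,0,3],[-14,-4,-11,0,0,0,3]]' 20
python3 -m creep '[[-5,0,0,0,0,0,3],[-10,0,0,0,0,0,3],[-15,0,0,0,0,0,3],[-15,0,0,0,0,0,3]]'
python3 - <<'E'
from h import *
print(pose()[0])
im=cams.camera("top")
for p,s in spots("top","hook_a",4): print("hook",p,s,onz("top",p,.158))
for p,s in spots("top","ring_1",9): print("ring",p,s,onz("top",p,.147))
for z in (.15,.101): print(go(*ring(3,z)))
E
```

```text
clock: 42.8
tool_pos: [0.517, 0.0233, 0.3015]
eef_rot: [3.138, -0.002, 1.434]
wrist_force: [0.9, -0.7, -0.7]
opening: 0.0297
finger_force: 0.0
clock: 43.2
tool_pos: [0.4946, -0.1337, 0.3]
eef_rot: [3.141, 0.002, 1.418]
wrist_force: [0.3, -0.2, 0.7]
opening: 0.0298
finger_force: 0.0
[ 0.49458262 -0.13370905  0.30003462]
hook [224.4, 197.1] 0.6 [0.63329867 0.13915355 0.158     ]
hook [272.4, 206.2] 0.51 [0.6103146 0.0251981 0.158    ]
ring [535.5, 241.8] 0.81 [ 0.52104029 -0.59542826  0.147     ]
ring [267.9, 239.3] 0.72 [0.53286786 0.03676883 0.147     ]
ring [390.2, 336.1] 0.71 [ 0.30372109 -0.24822877  0.147     ]
ring [267.3, 228.9] 0.67 [0.55775406 0.03827792 0.147     ]
ring [383.4, 167.7] 0.63 [ 0.70334835 -0.23992796  0.147     ]
ring [408.8, 223.1] 0.62 [ 0.56848131 -0.29764139  0.147     ]
ring [219.4, 223.7] 0.47 [0.57130856 0.15228269 0.147     ]
[-17.51, 11.28, 14.95, 0.03, -0.1, 2.46]
[-17.52, 11.28, 19.85, 0.03, -0.1, 2.46]
```

```bash
python3 -m creep '[[-4,3,0,0,0,0,3],[-8,6,2,0,0,1,3],[-13,9,4,0,0,2,3],[-17.5,11.3,7,0,0,2.4,3],[-17.5,11.3,11,0,0,2.4,3],[-17.5,11.3,15,0,0,2.4,3],[-17.5,11.3,17,0,0,2.4,3],[-17.5,11.3,19,0,0,2.4,3],[-17.5,11.3,19.8,0,0,2.4,3],[-17.5,11.3,19.8,0,0,2.4,3]]'
python3 -m creep '[[0,0,0,0,0,0,0.3],[0,0,0,0,0,0,0.3],[0,0,0,0,0,0,0.3],[0,0,0,0,0,0,0.3],[0,0,0,0,0,0,0.3],[0,0,0,0,0,0,0.3]]' 70
python3 - <<'E'
from h import *
p,_=pose(); print(p,ring(3)[0]); print(go(*hang(-180,-58,.27)),go(*hang(-180,61,.27)))
E
```

```text
clock: 44.35
tool_pos: [0.5845, -0.3118, 0.1001]
eef_rot: [-3.14, -0.003, 1.391]
wrist_force: [-0.3, -0.4, -0.7]
opening: 0.03
finger_force: 0.0
clock: 44.95
tool_pos: [0.5851, -0.314, 0.1029]
eef_rot: [3.139, -0.001, 1.389]
wrist_force: [-1.0, 1.2, 6.3]
opening: 0.0052
finger_force: 70.3
[ 0.58511259 -0.31399342  0.1029278 ] (np.float64(0.5841441180672966), np.float64(-0.3135676644119111), 0.101)
[33.18, -21.76, -16.73, 0.15, -0.06, -2.42] [45.07, -22.26, -16.72, 0.15, -0.06, -2.42]
```

```bash
python3 -m creep '[[0,0,-5,0,0,0,0.3],[0,0,-10,0,0,0,0.3],[0,0,-15,0,0,0,0.3],[3,-4,-16.8,0,0,-0.5,0.3],[6,-8,-16.8,0,0,-1,0.3],[9,-12,-16.8,0,0,-1.5,0.3],[12,-16,-16.8,0,0,-2,0.3],[15,-20,-16.8,0,0,-2.4,0.3],[20,-22.2,-16.8,0,0,-2.4,0.3],[25,-22.2,-16.8,0,0,-2.4,0.3]]'
python3 -m creep '[[5,0,0,0,0,0,0.3],[10,0,0,0,0,0,0.3],[15,0,0,0,0,0,0.3],[20,0,0,0,0,0,0.3],[20,0,0,0,0,0,0.3],[20,0,0,0,0,0,0.3]]'
python3 - <<'E'
from h import *
print(pose()[0]);
for a in [(-150,61,.213),(-82,61,.213),(-82,61,.192),(-82,61,.189)]: print(a,go(*hang(*a)))
E
```

```text
clock: 45.95
tool_pos: [0.4079, -0.0343, 0.2702]
eef_rot: [3.14, -0.001, 1.428]
wrist_force: [1.4, -0.3, -1.2]
opening: 0.0058
finger_force: 69.4
clock: 46.55
tool_pos: [0.4378, 0.1644, 0.2695]
eef_rot: [-3.141, -0.001, 1.434]
wrist_force: [-0.0, -0.8, -1.7]
opening: 0.0056
finger_force: 69.4
[0.43779112 0.16441003 0.26948137]
(-150, 61, 0.213) [0.62, 3.87, 5.65, -0.03, -0.04, 0.14]
(-82, 61, 0.213) [0.6, 10.67, 5.64, -0.03, -0.04, 0.14]
(-82, 61, 0.192) [0.6, 10.67, 7.74, -0.03, -0.04, 0.14]
(-82, 61, 0.189) [0.6, 10.67, 8.04, -0.03, -0.04, 0.14]
```

```bash
python3 -m creep '[[0.4,1.5,3,0,0,0,0.3],[0.6,3,5.6,0,0,0,0.3],[0.6,4,5.6,0,0,0,0.3],[0.6,6,5.6,0,0,0,0.3],[0.6,8,5.6,0,0,0,0.3],[0.6,9.5,5.6,0,0,0,0.3],[0.6,10.5,5.6,0,0,0,0.3],[0.6,10.5,5.6,0,0,0,0.3],[0.6,10.5,6.7,0,0,0,0.3],[0.6,10.5,7.6,0,0,0,0.3]]'
python3 -m creep '[[0,0,0,0,0,0,0.3],[0,0,0.2,0,0,0,0.3]]'
python3 -m creep '[[0,0,0.2,0,0,0,0.3],[0,0,0.2,0,0,0,0.3]]'
```

```text
clock: 47.55
tool_pos: [0.5423, 0.1549, 0.1933]
eef_rot: [3.142, -0.001, 1.431]
wrist_force: [-0.5, -0.2, -2.3]
opening: 0.0055
finger_force: 69.4
clock: 47.75
tool_pos: [0.5425, 0.1549, 0.1917]
eef_rot: [-3.141, -0.001, 1.431]
wrist_force: [0.7, -0.7, -2.5]
opening: 0.0052
finger_force: 69.4
clock: 47.95
tool_pos: [0.543, 0.155, 0.1903]
eef_rot: [3.141, -0.002, 1.431]
wrist_force: [-0.7, 0.9, -1.5]
opening: 0.0054
finger_force: 69.6
```

```bash
python3 -m creep '[[0,0,0.15,0,0,0,0.3],[0,0,0.15,0,0,0,0.3]]'
python3 -m creep '[[0,0,0,0,0,0,0.3],[0,0,0,0,0,0,1],[0,0,0,0,0,0,2.2],[0,0,0,0,0,0,2.2],[0,0,-1.5,0,0,0,2.2],[0,0,-4,0,0,0,2.2],[0,0,-9,0,0,0,2.2],[-2,5,-12,0,0,0,2.2],[-8,5,-12,0,0,0,2.2],[-8,5,-12,0,0,0,2.2]]' 20
python3 - <<'E'
from h import *
print(pose()[0],go((.40,.02,.32),tool(-8,30)))
E
```

```text
clock: 48.15
tool_pos: [0.5435, 0.1556, 0.1899]
eef_rot: [3.139, -0.003, 1.431]
wrist_force: [-1.6, 0.1, 5.3]
opening: 0.0056
finger_force: 70.4
clock: 49.15
tool_pos: [0.5828, 0.0622, 0.309]
eef_rot: [3.14, 0.001, 1.424]
wrist_force: [0.1, -1.0, -0.8]
opening: 0.0221
finger_force: 0.0
[0.58277017 0.06215442 0.30898758] [-6.85, -17.46, -1.13, -23.25, 23.54, 87.37]
```

```bash
python3 -m creep '[[-2,-5,-1,0,0,8,2.2],[-4,-10,-1,0,0,16,2.2],[-6,-15,-1,0,0,24,2.2],[-7,-18,-1,0,0,32,2.2],[-7,-18,-1,0,0,40,2.2],[-7,-18,-1,0,0,48,2.2],[-7,-18,-1,0,0,56,2.2],[-7,-18,-1,0,0,64,2.2],[-7,-18,-1,0,0,72,2.2],[-7,-18,-1,0,0,80,2.2]]'
python3 -m creep '[[0,-2,0,0,6,8,2.2],[0,-4,0,0,14,8,2.2],[0,-4,0,0,22,8,2.2],[0,-4,0,0,30,8,2.2],[0,-4,0,0,30,8,2.2],[0,-4,0,0,30,8,2.2]]'
python3 - <<'E'
from h import *
tp=pose(); im=cams.camera("wrist"); b=cams.camera("top"); print(tp[0],tp[1].as_euler("xyz",True))
for p,s in spots("wrist","hook_a",3): print("h",p,s,onz("wrist",p,.158,tp))
for p,s in spots("wrist","ring_1",8): print("r",p,s,onz("wrist",p,.147,tp))
for p,s in spots("wrist","groove",1): print(p,s,onz("wrist",p,.2,tp))
for p,s in spots("top","ring_1",8): print("t",p,s,onz("top",p,.147))
c=cv2.resize(b[130:310,180:440],(520,360))
a=im[:,:]; 
out=np.zeros((600,800,3),np.uint8); out[:480,:640]=a; out[420:,540:]=c[:180,:260]
cv2.imwrite("pics/w12.png",out[:,:,::-1])
E
```

```text
clock: 50.15
tool_pos: [0.3929, 0.0242, 0.3179]
eef_rot: [-3.14, 0.0, 0.028]
wrist_force: [0.1, 0.1, -0.5]
opening: 0.0215
finger_force: 0.0
clock: 50.75
tool_pos: [0.4071, 0.0759, 0.2766]
eef_rot: [3.12, -0.231, -0.09]
wrist_force: [-1.0, 1.0, 1.1]
opening: 0.0221
finger_force: 0.0
[0.40712132 0.07592747 0.27655293] [178.77931013 -13.21191025  -5.17938614]
h [216.1, 5.4] 0.69 [0.62737876 0.1440219  0.158     ]
r [211.5, 105.9] 0.96 [0.54297904 0.15293206 0.147     ]
r [214.5, 66.4] 0.95 [0.57620511 0.14913129 0.147     ]
r [584.6, 307.4] 0.77 [ 0.34286735 -0.16048278  0.147     ]
r [361.7, 108.3] 0.6 [0.52705429 0.03789363 0.147     ]
r [363.3, 110.9] 0.56 [0.52490725 0.03690097 0.147     ]
[211.6, 67.4] 0.49 [0.55315981 0.13663986 0.2       ]
t [384.2, 167.0] 0.7 [ 0.70504437 -0.24187835  0.147     ]
t [440.4, 330.8] 0.7 [ 0.31493987 -0.36503491  0.147     ]
t [267.8, 241.6] 0.68 [0.52738281 0.0369873  0.147     ]
t [267.7, 225.8] 0.67 [0.56517848 0.03735307 0.147     ]
t [391.7, 337.2] 0.67 [ 0.3011668  -0.25165878  0.147     ]
t [216.8, 227.4] 0.59 [0.56248304 0.15835507 0.147     ]
t [402.8, 253.5] 0.37 [ 0.49615628 -0.28179143  0.147     ]
```

View pics/w12.png

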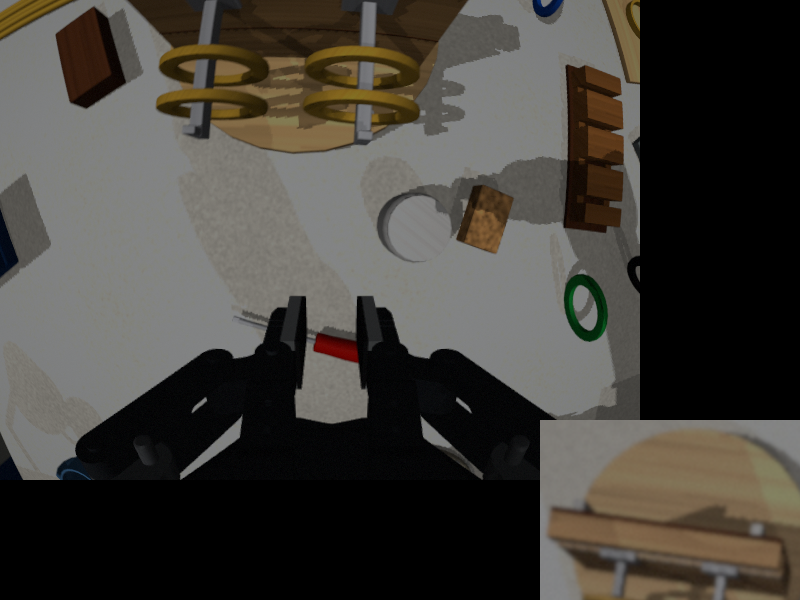

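All four rings hang two per bar, with ring pairs at (213,65)/(211,105) and (362,67)/(362,106). The rack is empty and the arm is clear.

```bash
python3 -m creep '[[0,0,0,0,0,0,2.2],[0,0,0,0,0,0,2.2],[0,0,0,0,0,0,2.2],[0,0,0,0,0,0,2.2],[0,0,0,0,0,0,2.2]]'; python3 -c "
from station import bot; print(bot.hand_in())"
```

```text
clock: 51.55
tool_pos: [0.4096, 0.0724, 0.2785]
eef_rot: [3.13, -0.23, -0.099]
wrist_force: [-0.1, -0.1, -0.7]
opening: 0.0221
finger_force: 0.0
the job is handed in; nothing more can be done
None
```

I handed the job in at about 52 s: the spinner is in its second click, both hooks are seated, and all four brass rings hang two per hook. The tin, cork and hardwood blocks were not touched; the hand-in returned no verdict, so this rests on the last camera pictures.

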